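# Pack the bench kit into the colour-coded caddy

### The job

Pack the bench kit into the four-tray caddy: stand the orange-capped bottle upright in the orange tray, stand the 50 ml tube upright on its cap in the yellow tray, lay the blue cooling block flat in the blue tray and lay the black-capped white marker along the black tray. Set each thing down on the tray floor rather than dropping it, and leave the look-alikes, the larger blue-capped bottle and the all-blue marker, where they are.

Things in the scene. Friction and masses are not known exactly. Their poses are not given: they have to be found in the camera images.
- orange_bottle: small clear reagent bottle with an ORANGE screw cap, standing: body 44 mm in diameter up to about 85 mm, cap 23 mm in diameter, 98 mm high in all, about 0.085 kg. Origin: centre of its underside, z up
- tube: clear 50 ml tube standing upside down on its blue cap: cap 35 mm in diameter and 12 mm high at the bottom, body 28 mm in diameter up to about 95 mm, tapering to about 113 mm height, about 0.028 kg. Origin: centre of its underside (the cap's face), z up
- cooling_block: plain blue cooling block, 40 (x) x 60 (y) x 28 (z) mm, lying flat, about 0.03 kg. Origin: centre of its underside
- black_marker: WHITE marker pen with a BLACK cap, lying: 135 mm long along its own y, 14 to 16 mm thick, about 0.012 kg. Origin: at mid-length on its underside as it lies at the start (the pen's axis is 8 mm above the origin then; the pen is round and may roll about y). The black cap is toward -y
- orange_tray: orange plastic tray, open on top, one of four equal trays standing side by side (90 mm apart, long sides touching, order changes) in a fixed white carrier (372 x 184 mm, 9 mm rim); it does not move. Outside 172 x 88 x 14 mm, inside 166 x 82 mm, floor and walls 3 mm thick. Origin: centre of its underside, 5 mm above the table, so its inner floor is 8 mm and its rim 19 mm above the table. x along its long side (roughly away from the robot), y across it, z up
- yellow_tray: yellow plastic tray, open on top, one of four equal trays standing side by side (90 mm apart, long sides touching, order changes) in a fixed white carrier (372 x 184 mm, 9 mm rim); it does not move. Outside 172 x 88 x 14 mm, inside 166 x 82 mm, floor and walls 3 mm thick. Origin: centre of its underside, 5 mm above the table, so its inner floor is 8 mm and its rim 19 mm above the table. x along its long side (roughly away from the robot), y across it, z up
- blue_tray: blue plastic tray, open on top, one of four equal trays standing side by side (90 mm apart, long sides touching, order changes) in a fixed white carrier (372 x 184 mm, 9 mm rim); it does not move. Outside 172 x 88 x 14 mm, inside 166 x 82 mm, floor and walls 3 mm thick. Origin: centre of its underside, 5 mm above the table, so its inner floor is 8 mm and its rim 19 mm above the table. x along its long side (roughly away from the robot), y across it, z up
- black_tray: black plastic tray, open on top, one of four equal trays standing side by side (90 mm apart, long sides touching, order changes) in a fixed white carrier (372 x 184 mm, 9 mm rim); it does not move. Outside 172 x 88 x 14 mm, inside 166 x 82 mm, floor and walls 3 mm thick. Origin: centre of its underside, 5 mm above the table, so its inner floor is 8 mm and its rim 19 mm above the table. x along its long side (roughly away from the robot), y across it, z up
- blue_cap_bottle: look-alike that does not belong: larger clear bottle with a BLUE cap, 68 mm in diameter, 150 mm high, standing; leave it. Origin: centre of its underside
- blue_marker: look-alike that does not belong: marker pen that is BLUE all over, same size as the other marker; leave it. Origin as for the other marker
Not all that is in view belongs to the job. Leave any turquoise look-alike of the black_marker alone.

How it is judged:
By the outcome, as a careful person would: the job done as asked, in the order asked, and still so for the second after the job is handed in, with the robot touching nothing.
It also fails if it takes over 112 s, if anything falls off the work surface, if the arm or the gripper's body presses on something with over 40 N, if the wrist force passes 120 N, or if a joint passes its speed limit or range.

### The arm

A 6-joint arm with a two-finger parallel gripper is mounted at the origin on a cart in front of the work surface, level with it; the furniture and walls round the work are solid. World frame = base frame: x ahead of the robot, y to its left, z up, the work surface at z = 0. Lengths are in m, angles in rad, forces in N, time in s.
With the tool pointing down it reaches from about 0.3 to 0.825 m from the base axis. Payload 5.4 kg.
Tool frame: the origin (TCP) lies on the centre line of the jaws, within the pads' length; the fingertips stand 17 mm ahead of it and the grasp point (between the pads) lies 2 mm behind it; z points along the fingers, y is the direction in which the jaws open and shut (so a half turn about z gives the same grasp; the last joint's range is limited). The gripper opens to 92 mm and grips with 3 to 60 N. Pads are 20 mm wide; open, the fingers measure 128 mm over their backs; the gripper's body (75 mm by 189 mm) begins 69 mm behind the grasp point.
Start: joints at [0.897, 0.158, 1.597, -0, 1.386, -0.21], TCP at [0.257, 0.514, 0.232] pointing down, gripper open.
Joint ranges: [-2.91, 2.91], [-0.94, 2.29], [0.18, 2.7], [-1.29, 4.43], [0.17, 2.64], [-3, 3]. Speed limits (rad/s): [2.57, 2.57, 3.14, 3.14, 3.14, 3.14].

### API

Orientations are given as [roll, pitch, yaw] about the fixed x, y, z axes, in that order (R = Rz(yaw) Ry(pitch) Rx(roll)).
In Python, from workcell import r, eyes, models gives the robot as it stands.
- The arm moves only by the tool send_rows, never from a script. Its argument "targets" is a list of rows, each an object with "twist": the turn, a rotation vector about the tool's x, y, z in rad, a list of three; "dp": the shift along the tool's x, y, z in m, a list of three; "grip": the finger opening in m, from 0 to 0.0919. A call has 1 to 12 rows; each row is the pose to reach, as a shift and turn from the pose commanded when the call began, along the tool's axes at that moment; what a row does not reach only later rows make up. A row lasts 1/10 s, in which the tool goes at most 50 mm and 8.59 degrees, less where a joint would pass 70% of its speed; a pose out of reach is approached as far as the arm can. A call with a gripper value outside its range is refused whole. The fingers move at their own pace and stop on an object; "squeeze" is the grip in N (left out, the last holds). Time passes only in rows, so rows that repeat a pose let the fingers close. It gives the time, the measured TCP pose, the force and the opening at its end, in the units of the state.
- r.observe(): the state, without advancing time (a new reading comes with each control period).
- eyes.grab_frame(name): name is "side" or "top"; returns a dict with "image" (420x560x3 uint8, red, green, blue), "range_z" (420x560 float32, m along the optical axis (not along the pixel's ray), 0 where there is no reading), "fovy" (degrees; the focal length in pixels is half the picture's height over the tangent of half this angle, whatever the lens; pixels are square), "cx", "cy" (the principal point, pixels), "position" and "attitude" of the camera in the world. Camera axes: x right, y down, z forward; pixel columns grow to the right and rows downward; lengths in m; the calibration is good to about 2 mm. A picture is of the moment at which its call begins.
- r.close_job(): hands the job in, once; it reports no verdict.
Trained networks look in the newest picture that a camera, given by its name, has taken for a name from the list of things; names that differ only in an ending like _2 or _b are one class to them, and where a whole thing is asked for, a point or a joint stands for the part that bears it (a point fixed in the world has none). Each returns a list of dicts, best first, with "confidence" (0 to 1); they miss things now and then, are a little off and sometimes report something else, mostly with a low value. They report only what shows in the picture. A call takes as long as a camera call. They do not tell look-alikes from the thing itself.
- models.boxes_of(camera, thing): "centre" ([column, row] as shares, 0 to 1, of the picture: columns of its width, rows of its height, amid what is visible of it).
- models.masks_of(camera, thing): "pixels" (420x560 bool, what is visible of it) and "centre" ([column, row] as shares, 0 to 1, of the picture: columns of its width, rows of its height, amid what is visible of it).
- models.landmark_of(camera, thing): "centre" ([column, row] as shares, 0 to 1, of the picture: columns of its width, rows of its height: a listed point, or the origin of a listed thing).
The state is a dict: "time_s": time; "joints": joint angles; "dq": joint speeds; "joint_torque": joint torques, N m; "tool_pos": TCP position; "tcp_rot": TCP orientation; "ft_force": force on the tool from outside, world axes, zero at the start; "torque": the same for the moment, N m; "finger_gap": opening from 0.0 (shut) to 1.0 (fully open).
Only numpy, scipy, OpenCV 4.12 (cv2) and the standard library are available. Lean on these libraries where they do the work, as an engineer would, in place of code of your own. Each camera call takes 0.05 s, during which the arm holds its last target.

## Working session

There is one attempt and no reset: what is moved stays moved. The work goes in short steps, Python scripts to look and compute and a tool call to move; the robot and the scene stay as the last step left them, time stands still between calls to the robot, and variables do not carry over. Pictures are saved under pics/ and viewed, and the job is handed in when it is done.

Besides the shell and the picture viewer there is one more tool, called after "Emit:" as name([rows], argument=value, ...), one row to a line, values as JSON. send_rows: Moves the arm, as the interface text tells. Its arguments: {"type":"object","properties":{"targets":{"type":"array"},"squeeze":{"type":"number"}},"required":["targets"]}

```bash
ls; mkdir -p pics; cat > h.py <<'E'
import numpy as np, cv2
from scipy.spatial.transform import Rotation as R
from workcell import r, eyes, models
def grab(n,save=None):
    f=eyes.grab_frame(n)
    if save: cv2.imwrite('pics/'+save,f['image'][:,:,::-1])
    return f
E
python3 - <<'E'
from h import *
print(r.observe())
for n in('side','top'):
    f=grab(n,n+'0.png'); print(n,{k:f[k] for k in('fovy','cx','cy','position','attitude')})
    np.savez(n+'0.npz',**f)
    for t in ['orange_bottle','tube','cooling_block','black_marker','orange_tray','yellow_tray','blue_tray','black_tray','blue_cap_bottle','blue_marker']:
        print(t,[(np.round(np.array(d['centre'])*[560,420]).tolist(),round(d['confidence'],2),int(d['pixels'].sum())) for d in models.masks_of(n,t)][:5])
E
```

```text
pics
{'time_s': 0.0, 'joints': array([ 8.96883031e-01,  1.59082386e-01,  1.59819004e+00, -4.19002606e-05,
        1.38620435e+00, -2.10098622e-01]), 'dq': array([-7.03102171e-05,  8.89335674e-04, -1.63987008e-04, -4.76239323e-04,
       -5.96769994e-04, -7.95407380e-04]), 'joint_torque': array([-3.88229346e-04, -3.85578597e+01, -3.22114456e+01,  7.00120535e-02,
        3.80435586e-02, -1.72810996e-04]), 'tool_pos': array([0.25688937, 0.51376945, 0.2306213 ]), 'tcp_rot': array([-3.13974138e+00, -3.52676173e-04,  2.67778538e+00]), 'ft_force': array([ 0.44919975,  0.19202403, -0.94337964]), 'torque': array([ 0.01797258, -0.03720484, -0.00088703]), 'finger_gap': 1.0008314943248007}
side {'fovy': 47.5033606013101, 'cx': 285.15095350765836, 'cy': 208.40167797045302, 'position': array([-0.13842376, -0.95936938,  0.60144499]), 'attitude': array([-1.99492256,  0.02247259, -0.58423836])}
orange_bottle [([363.0, 294.0], 0.92, 881)]
tube [([203.0, 195.0], 0.56, 240)]
cooling_block [([258.0, 191.0], 0.48, 204)]
black_marker [([226.0, 179.0], 0.66, 137), ([249.0, 220.0], 0.64, 200), ([357.0, 242.0
[... 339 characters left out ...]
': 46.432226704910974, 'cx': 275.0919084098642, 'cy': 207.53916972950535, 'position': array([0.41246424, 0.10307628, 1.43541654]), 'attitude': array([-3.07049901, -0.02578021, -1.54800072])}
orange_bottle [([428.0, 241.0], 0.81, 282), ([425.0, 191.0], 0.6, 678)]
tube [([176.0, 243.0], 0.66, 118)]
cooling_block [([192.0, 182.0], 0.78, 329)]
black_marker [([135.0, 185.0], 0.67, 208), ([111.0, 240.0], 0.57, 249)]
orange_tray [([315.0, 172.0], 0.77, 1709)]
yellow_tray [([345.0, 175.0], 0.79, 1795)]
blue_tray [([290.0, 168.0], 0.96, 1799)]
black_tray [([258.0, 164.0], 0.89, 1788)]
blue_cap_bottle [([426.0, 189.0], 0.82, 691), ([291.0, 167.0], 0.73, 1791)]
blue_marker [([332.0, 239.0], 0.54, 228)]
```

```bash
python3 - <<'E'
import cv2
for n,(a,b,c,d) in {'side':(130,150,340,300),'top':(90,130,290,280)}.items():
    i=cv2.imread(f'pics/{n}0.png'); cv2.imwrite(f'pics/{n}0c.png',cv2.resize(i[b:d,a:c],None,fx=3.8,fy=3.8,interpolation=cv2.INTER_CUBIC)[:600])
E
```

```text
(no output)
```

View pics/side0.png

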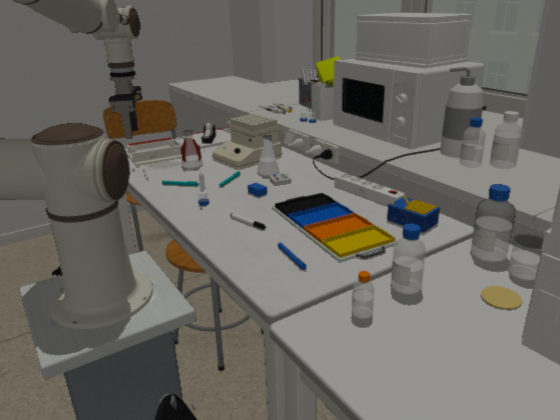

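View pics/top0.png

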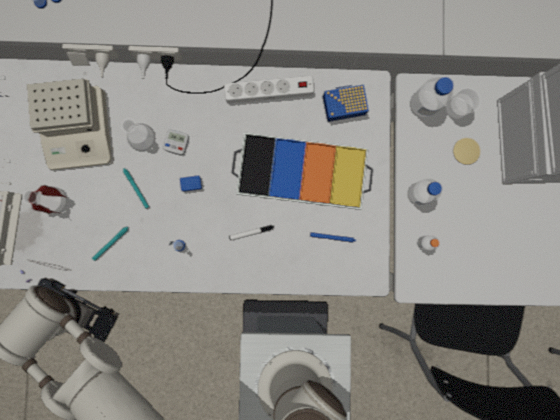

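Side view: orange-capped bottle at (363,297), tube (203,197), block (257,189), white/black marker (248,221), caddy around (333,223). The top view shows tray order, left to right, black, blue, orange, yellow. It also shows the bottle (430,243), tube (178,245), block (190,184) and marker (251,232).

```bash
cat >> h.py <<'E'
def cloud(f):
    H,W=f['range_z'].shape; fl=H/2/np.tan(np.radians(float(f['fovy']))/2)
    u,v=np.meshgrid(np.arange(W)+.0,np.arange(H)+.0); z=f['range_z']
    P=np.stack([(u-f['cx'])/fl*z,(v-f['cy'])/fl*z,z],-1)
    Rm=R.from_euler('xyz',f['attitude']).as_matrix()
    return P@Rm.T+f['position']
def proj(f,p):
    H=420; fl=H/2/np.tan(np.radians(float(f['fovy']))/2)
    q=(np.atleast_2d(p)-f['position'])@R.from_euler('xyz',f['attitude']).as_matrix()
    return np.c_[q[:,0]/q[:,2]*fl+f['cx'],q[:,1]/q[:,2]*fl+f['cy']]
E
python3 - <<'E'
from h import *
f=dict(np.load('top0.npz')); P=cloud(f); im=f['image'].astype(int)
def reg(name,u0,u1,v0,v1,zmin,zmax=.3):
    S=P[v0:v1,u0:u1].reshape(-1,3); S=S[(S[:,2]>zmin)&(S[:,2]<zmax)]
    if len(S)<4: print(name,'few',len(S));return
    xy=S[:,:2].astype(np.float32); c,(w,h),a=cv2.minAreaRect(xy)
    m=xy.mean(0); ev,V=np.linalg.eigh(np.cov(xy.T))
    print(name,len(S),'rect',np.round(c,4),np.round((w,h),4),round(a,1),'mean',m.round(4),'z',np.percentile(S[:,2],[5,50,95]).round(4),'axis deg',np.degrees(np.arctan2(V[1,1],V[0,1])).round(1))
print('table',[P[v,u].round(4).tolist() for v,u in((215,215),(270,300),(210,360),(270,420),(100,200),(270,150))])
reg('bottle',410,445,228,255,.02); reg('cap',420,445,230,255,.088,.12)
reg('tube',165,195,230,260,.02); reg('tubetop',165,195,230,260,.1)
reg('block',175,205,172,196,.012)
reg('marker',225,280,222,245,.006);reg('bluemk',300,360,228,246,.006)
reg('bigb',405,445,175,210,.02);reg('bigcap',405,445,175,210,.12)
for t in ['black_tray','blue_tray','orange_tray','yellow_tray']: pass
c={'black':(257,165),'blue':(290,169),'orange':(317,172),'yellow':(347,177)}
for k,(u,v) in c.items(): print(k,P[v,u].round(4))
# carrier rim
reg('caddy',230,375,130,212,.006,.03)
hsv=cv2.cvtColor(f['image'],cv2.COLOR_RGB2HSV)
for k,(lo,hi) in {'blue':((105,120,60),(125,255,255)),'orange':((5,150,120),(15,255,255)),'yellow':((20,150,100),(32,255,255)),'black':((0,0,0),(180,255,60))}.items():
    M=cv2.inRange(hsv,lo,hi); B=np.zeros_like(M);B[130:212,230:375]=M[130:212,230:375]
    n,l,s,_=cv2.connectedComponentsWithStats(B); i=1+s[1:,4].argmax(); S=P[l==i]; S=S[S[:,2]<.04]
    c,(w,h),a=cv2.minAreaRect(S[:,:2].astype(np.float32)); print(k,len(S),np.round(c,4),np.round((w,h),4),round(a,1),S[:,2].mean().round(4))
M=cv2.inRange(hsv,(5,150,120),(15,255,255));B=np.zeros_like(M);B[230:255,415:445]=M[230:255,415:445];print('orange cap',P[B>0].mean(0),B.sum()//255)
M=cv2.inRange(hsv,(0,0,0),(180,255,80));B=np.zeros_like(M);B[222:245,225:280]=M[222:245,225:280];print('blk cap',P[B>0].mean(0),B.sum()//255)
i=cv2.imread('pics/top0.png');cv2.imwrite('pics/tc.png',cv2.resize(i[160:270,150:290],None,fx=5,fy=5,interpolation=cv2.INTER_CUBIC))
i=cv2.imread('pics/top0.png');cv2.imwrite('pics/td.png',cv2.resize(i[120:260,320:460],None,fx=4,fy=4,interpolation=cv2.INTER_CUBIC))
E
```

```text
table [[0.4893, 0.2439, -0.0004], [0.3347, -0.0085, -0.0002], [0.5144, -0.1823, 0.0009], [0.3421, -0.362, -0.0021], [0.8296, 0.2986, 0.0036], [0.3255, 0.426, 0.0019]]
bottle 275 rect [ 0.4231 -0.3685] [0.0396 0.0432] 86.1 mean [ 0.4229 -0.3632] z [0.026  0.0732 0.0988] axis deg -179.1
cap 64 rect [ 0.423  -0.3716] [0.0192 0.0231] 1.4 mean [ 0.4233 -0.3706] z [0.0925 0.097  0.1015] axis deg 79.8
tube 97 rect [0.3999 0.3436] [0.0269 0.028 ] 18.0 mean [0.4003 0.342 ] z [0.0262 0.0421 0.1048] axis deg 68.7
tubetop 9 rect [0.3933 0.3331] [0.0054 0.0084] 85.1 mean [0.3939 0.3336] z [0.1016 0.1049 0.1073] axis deg 166.3
block 299 rect [0.5794 0.3155] [0.0408 0.0602] 9.4 mean [0.5789 0.3145] z [0.0207 0.0266 0.0316] axis deg 100.0
marker 239 rect [0.4358 0.1313] [0.064  0.1391] 4.4 mean [0.4416 0.1338] z [0.0075 0.0125 0.0183] axis deg 104.7
bluemk 235 rect [ 0.4335 -0.0884] [0.1638 0.041 ] 89.8 mean [ 0.4333 -0.0994] z [0.0067 0.0126 0.0187] axis deg 84.3
bigb 681 rect [ 0.5659 -0.3492] [0.0669 0.0603] 22.5 mean [ 0.5632 -0.341 ] z [0.0313 0.1118 0.1514] axis deg -160.4
bigcap 206 rect [ 0.5656 -0.3502] [0.0388 0.0419] 65.8 mean [ 0.5667 -0.3499] z [0.1217 0.1479 0.1532] axis deg 170.1
black [0.6393 0.1247 0.0059]
blue [0.6299 0.0272 0.0064]
orange [ 0.6236 -0.053   0.0033]
yellow [ 0.6106 -0.1415  0.0069]
caddy 5766 rect [ 0.6275 -0.0089] [0.2403 0.4247] 1.7 mean [ 0.6265 -0.01  ] z [0.0063 0.0093 0.0192] axis deg 84.5
blue 1659 [0.6305 0.0379] [0.0875 0.1703] 84.4 0.008
orange 1669 [ 0.6212 -0.0544] [0.0873 0.17  ] 84.1 0.0083
yellow 34 [ 0.6949 -0.1395] [0.063  0.0057] 85.8 0.0087
black 1623 [0.6388 0.1259] [0.0834 0.1706] 84.2 0.0079
orange cap [ 0.42288839 -0.36883222  0.09749431] 38
blk cap [0.45378254 0.09202191 0.01374153] 54
```

View pics/tc.png

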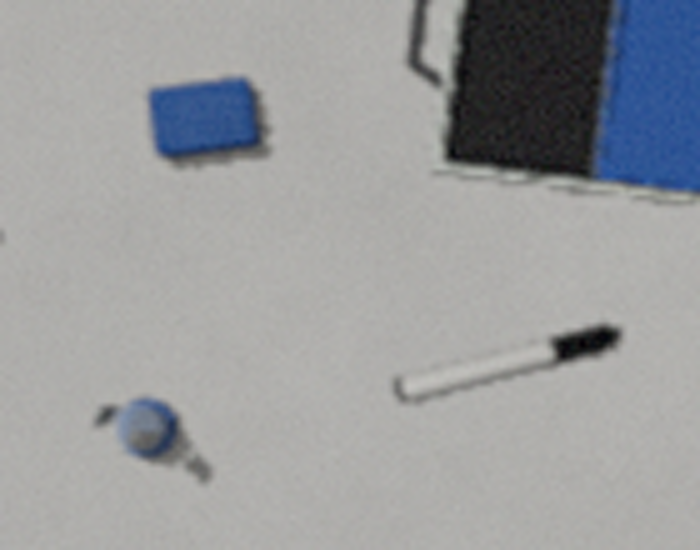

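View pics/td.png

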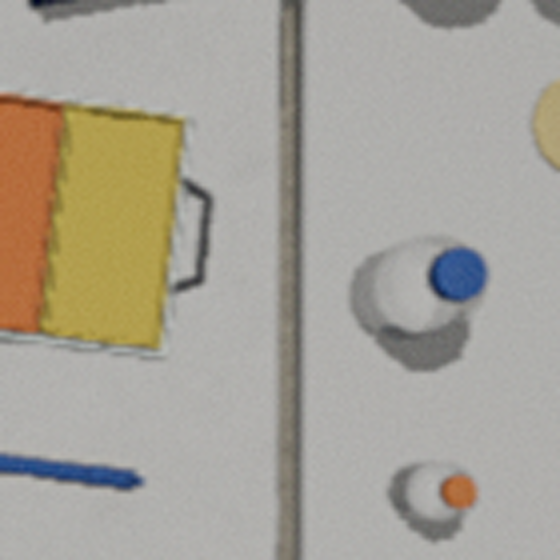

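```bash
cat >> h.py <<'E'
def go(x,y,z,jaw,s=None):
    """print dp,twist from measured pose to tool-down pose with jaw dir (deg)"""
    s=s or r.observe(); A=R.from_euler('xyz',s['tcp_rot']); a=A.as_matrix()
    best=None
    B=R.from_euler('xyz',[np.pi,0,np.radians(jaw+90)])
    dp=a.T@(np.array([x,y,z])-s['tool_pos']); tw=(A.inv()*B).as_rotvec()
    print('dp',dp.round(4).tolist(),'twist',tw.round(4).tolist(),'rows>=',np.ceil(np.linalg.norm(dp)/.05),np.ceil(np.degrees(np.linalg.norm(tw))/8.59))
E
python3 - <<'E'
from h import *
from scipy.optimize import minimize
for name,(boxes,pts) in {'x':(0,0)}.items(): pass
for n in('side','top'):
    f=dict(np.load(n+'0.npz')); i=f['image'][:,:,::-1].copy(); 
    b={'side':(185,160,225,215),'top':(160,225,200,265)}[n]; b2={'side':(340,265,390,325),'top':(405,220,450,262)}[n]
    for k,(bb,(cx,cy),prof) in {'tube':(b,(.400,.3435),[(0,.0175),(.012,.0175),(.0121,.014),(.095,.014),(.113,.006)]),'bot':(b2,(.423,-.370),[(0,.022),(.08,.022),(.085,.0115),(.098,.0115)])}.items():
        S=12; j=cv2.resize(i[bb[1]:bb[3],bb[0]:bb[2]],None,fx=S,fy=S,interpolation=cv2.INTER_CUBIC)
        for h,rr in prof:
            t=np.linspace(0,6.3,40); q=proj(f,np.c_[cx+rr*np.cos(t),cy+rr*np.sin(t),h+0*t])
            q=((q-[bb[0],bb[1]]+.5)*S).astype(int); cv2.polylines(j,[q],False,(0,0,255),1)
        cv2.imwrite(f'pics/f_{k}_{n}.png',j[:600,:600])
a=[cv2.imread(f'pics/f_{k}_{n}.png') for k in('tube','bot') for n in('side','top')]
H=max(x.shape[0] for x in a); a=[cv2.copyMakeBorder(x,0,H-x.shape[0],0,0,0) for x in a]
m=np.hstack(a); cv2.imwrite('pics/fit.png',cv2.resize(m,(800,int(m.shape[0]*800/m.shape[1]))))
c=np.array([.626,-.0085]);y=np.array([np.sin(np.radians(5.7)),np.cos(np.radians(5.7))])
print({k:(c+d*y).round(4) for k,d in zip(('black','blue','orange','yellow'),(.135,.045,-.045,-.135))})
go(.42,.1,.28,84)
E
```

```text
{'black': array([0.6394, 0.1258]), 'blue': array([0.6305, 0.0363]), 'orange': array([ 0.6215, -0.0533]), 'yellow': array([ 0.6126, -0.1428])}
dp [-0.3309, -0.2977, -0.0484] twist [-0.0, 0.0, -0.3591] rows>= 9.0 3.0
```

View pics/fit.png

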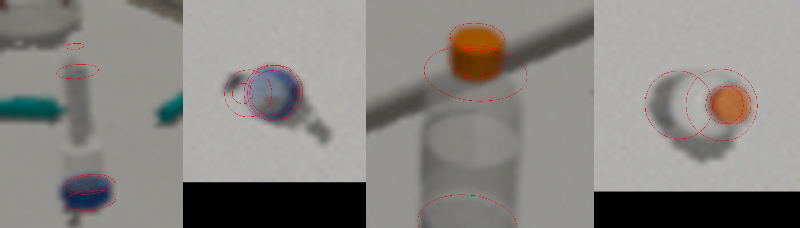

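The overlays match both views: the bottle is at (.423,-.370) and the tube at about (.400,.3435). I'm moving toward the bottle.

Emit:
send_rows([
  {"dp": [-0.33,-0.298,-0.048],"twist": [0,0,-0.36],"grip": 0.0919},
  {"dp": [-0.33,-0.298,-0.048],"twist": [0,0,-0.36],"grip": 0.0919},
  {"dp": [-0.33,-0.298,-0.048],"twist": [0,0,-0.36],"grip": 0.0919},
  {"dp": [-0.33,-0.298,-0.048],"twist": [0,0,-0.36],"grip": 0.0919},
  {"dp": [-0.33,-0.298,-0.048],"twist": [0,0,-0.36],"grip": 0.0919},
  {"dp": [-0.33,-0.298,-0.048],"twist": [0,0,-0.36],"grip": 0.0919},
  {"dp": [-0.33,-0.298,-0.048],"twist": [0,0,-0.36],"grip": 0.0919},
  {"dp": [-0.33,-0.298,-0.048],"twist": [0,0,-0.36],"grip": 0.0919},
  {"dp": [-0.33,-0.298,-0.048],"twist": [0,0,-0.36],"grip": 0.0919},
  {"dp": [-0.33,-0.298,-0.048],"twist": [0,0,-0.36],"grip": 0.0919},
])

```text
time_s: 2.1
tool_pos: [0.4209, 0.0955, 0.2805]
tcp_rot: [-3.14, 0.002, 3.03]
ft_force: [0.1, 0.3, -0.2]
finger_gap: 0.999
```

```bash
python3 - <<'E'
from h import *
go(.423,-.370,.22,90)
E
```

```text
dp [-0.0536, -0.4623, 0.0614] twist [-0.0017, 0.0024, -0.1112] rows>= 10.0 1.0
```

Emit:
send_rows([
  {"dp": [-0.054,-0.462,0.061],"twist": [0,0,-0.11],"grip": 0.0919},
  {"dp": [-0.054,-0.462,0.061],"twist": [0,0,-0.11],"grip": 0.0919},
  {"dp": [-0.054,-0.462,0.061],"twist": [0,0,-0.11],"grip": 0.0919},
  {"dp": [-0.054,-0.462,0.061],"twist": [0,0,-0.11],"grip": 0.0919},
  {"dp": [-0.054,-0.462,0.061],"twist": [0,0,-0.11],"grip": 0.0919},
  {"dp": [-0.054,-0.462,0.061],"twist": [0,0,-0.11],"grip": 0.0919},
  {"dp": [-0.054,-0.462,0.061],"twist": [0,0,-0.11],"grip": 0.0919},
  {"dp": [-0.054,-0.462,0.061],"twist": [0,0,-0.11],"grip": 0.0919},
  {"dp": [-0.054,-0.462,0.061],"twist": [0,0,-0.11],"grip": 0.0919},
  {"dp": [-0.054,-0.462,0.061],"twist": [0,0,-0.11],"grip": 0.0919},
  {"dp": [-0.054,-0.462,0.061],"twist": [0,0,-0.11],"grip": 0.0919},
  {"dp": [-0.054,-0.462,0.061],"twist": [0,0,-0.11],"grip": 0.0919},
])

```text
time_s: 3.3
tool_pos: [0.4253, -0.3639, 0.2183]
tcp_rot: [3.14, -0.0, -3.135]
ft_force: [0.3, 0.6, 0.5]
finger_gap: 1.001
```

```bash
python3 - <<'E'
from h import *
print(r.observe()['tool_pos'])
go(.423,-.370,.056,90)
f=grab('top','t1.png'); i=f['image'][:,:,::-1]; cv2.imwrite('pics/t1c.png',cv2.resize(i[160:300,360:500],None,fx=4,fy=4))
E
```

```text
[ 0.42529234 -0.36387642  0.21827111]
dp [0.0023, -0.0063, 0.1623] twist [0.0014, -0.0003, 0.0065] rows>= 4.0 1.0
```

View pics/t1c.png

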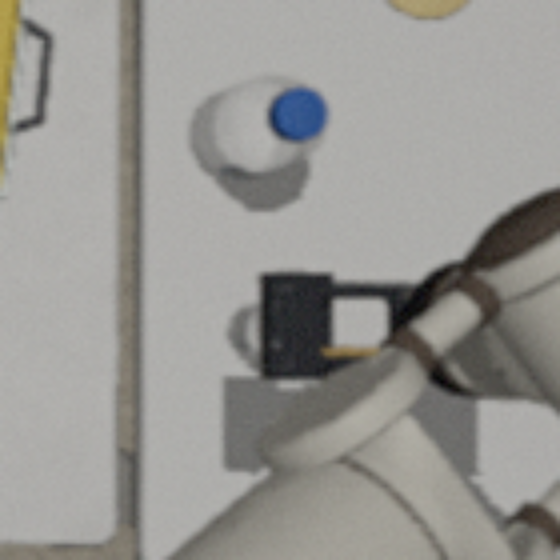

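The gripper is over the bottle, with its body clear of the large bottle at crop (270,120).

```bash
python3 - <<'E'
from h import *
print(r.observe()['tool_pos'],r.observe()['tcp_rot'],r.observe()['time_s'])
go(.423,-.370,.056,90)
E
```

```text
[ 0.42544397 -0.36348393  0.21859758] [ 3.14074885e+00  3.85893080e-05 -3.13412559e+00] 3.35
dp [0.0025, -0.0066, 0.1626] twist [0.0008, 0.0, 0.0075] rows>= 4.0 1.0
```

Emit:
send_rows([
  {"dp": [0.002,-0.006,0.04],"twist": [0,0,0],"grip": 0.0919},
  {"dp": [0.002,-0.006,0.08],"twist": [0,0,0],"grip": 0.0919},
  {"dp": [0.002,-0.006,0.12],"twist": [0,0,0],"grip": 0.0919},
  {"dp": [0.002,-0.006,0.145],"twist": [0,0,0],"grip": 0.0919},
  {"dp": [0.002,-0.006,0.162],"twist": [0,0,0],"grip": 0.0919},
  {"dp": [0.002,-0.006,0.162],"twist": [0,0,0],"grip": 0.0919},
  {"dp": [0.002,-0.006,0.162],"twist": [0,0,0],"grip": 0.0919},
])

```text
time_s: 4.05
tool_pos: [0.4237, -0.3702, 0.0575]
tcp_rot: [-3.141, 0.001, -3.134]
ft_force: [0.3, -0.7, 0.5]
finger_gap: 0.999
```

Emit:
send_rows([
  {"dp": [0,0,0],"twist": [0,0,0],"grip": 0.035},
  {"dp": [0,0,0],"twist": [0,0,0],"grip": 0.035},
  {"dp": [0,0,0],"twist": [0,0,0],"grip": 0.035},
  {"dp": [0,0,0],"twist": [0,0,0],"grip": 0.035},
  {"dp": [0,0,0],"twist": [0,0,0],"grip": 0.035},
  {"dp": [0,0,0],"twist": [0,0,0],"grip": 0.035},
  {"dp": [0,0,0],"twist": [0,0,0],"grip": 0.035},
  {"dp": [0,0,0],"twist": [0,0,0],"grip": 0.035},
], squeeze=15)

```text
time_s: 4.85
tool_pos: [0.4229, -0.3711, 0.0566]
tcp_rot: [-3.141, -0.0, -3.135]
ft_force: [0.2, 0.7, 0.8]
finger_gap: 0.478
```

Emit:
send_rows([
  {"dp": [0,0,-0.01],"twist": [0,0,0],"grip": 0.035},
  {"dp": [0,0,-0.03],"twist": [0,0,0],"grip": 0.035},
  {"dp": [0,0,-0.06],"twist": [0,0,0],"grip": 0.035},
  {"dp": [0,0,-0.1],"twist": [0,0,0],"grip": 0.035},
  {"dp": [0,0,-0.13],"twist": [0,0,0],"grip": 0.035},
  {"dp": [0,0,-0.15],"twist": [0,0,0],"grip": 0.035},
  {"dp": [0,0,-0.15],"twist": [0,0,0],"grip": 0.035},
  {"dp": [0,0,-0.15],"twist": [0,0,0],"grip": 0.035},
])

```text
time_s: 5.65
tool_pos: [0.4228, -0.3708, 0.2063]
tcp_rot: [3.141, -0.0, -3.135]
ft_force: [0.3, 0.5, -1.7]
finger_gap: 0.474
```

```bash
python3 - <<'E'
from h import *
go(.626,-.0533,.2,84.3)
f=grab('side','s1.png')
E
```

```text
dp [-0.2051, 0.3163, 0.0064] twist [0.0001, -0.0, 0.1057] rows>= 8.0 1.0
```

View pics/s1.png

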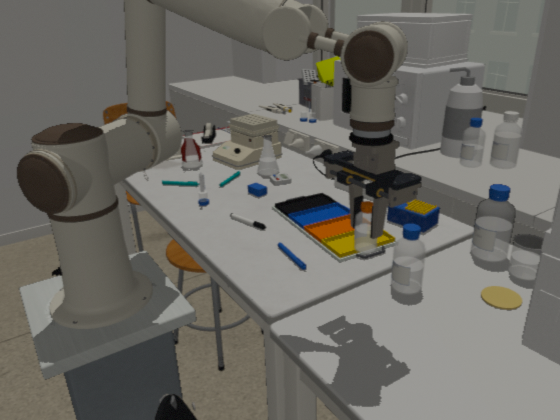

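The bottle is held, with a 43.6 mm gap. Next it goes over the orange tray.

Emit:
send_rows([
  {"dp": [-0.02,0.03,0],"twist": [0,0,0.1],"grip": 0.035},
  {"dp": [-0.045,0.07,0],"twist": [0,0,0.1],"grip": 0.035},
  {"dp": [-0.07,0.11,0],"twist": [0,0,0.1],"grip": 0.035},
  {"dp": [-0.095,0.15,0],"twist": [0,0,0.1],"grip": 0.035},
  {"dp": [-0.12,0.19,0],"twist": [0,0,0.1],"grip": 0.035},
  {"dp": [-0.145,0.23,0],"twist": [0,0,0.1],"grip": 0.035},
  {"dp": [-0.17,0.265,0],"twist": [0,0,0.1],"grip": 0.035},
  {"dp": [-0.19,0.295,0],"twist": [0,0,0.1],"grip": 0.035},
  {"dp": [-0.203,0.316,0],"twist": [0,0,0.1],"grip": 0.035},
  {"dp": [-0.203,0.316,0],"twist": [0,0,0.1],"grip": 0.035},
  {"dp": [-0.203,0.316,0],"twist": [0,0,0.1],"grip": 0.035},
])

```text
time_s: 6.8
tool_pos: [0.623, -0.0536, 0.2046]
tcp_rot: [3.142, -0.003, 3.049]
ft_force: [0.4, 0.6, -1.5]
finger_gap: 0.476
```

```bash
python3 - <<'E'
from h import *
print(r.observe()['tool_pos'])
go(.6215,-.0533,.0665,84.3)
E
```

```text
[ 0.62295486 -0.05361461  0.20461151]
dp [0.001, 0.0002, 0.1381] twist [0.0, -0.0035, 0.0066] rows>= 3.0 1.0
```

Emit:
send_rows([
  {"dp": [0.001,0,0.03],"twist": [0,0,0],"grip": 0.035},
  {"dp": [0.001,0,0.06],"twist": [0,0,0],"grip": 0.035},
  {"dp": [0.001,0,0.09],"twist": [0,0,0],"grip": 0.035},
  {"dp": [0.001,0,0.115],"twist": [0,0,0],"grip": 0.035},
  {"dp": [0.001,0,0.13],"twist": [0,0,0],"grip": 0.035},
  {"dp": [0.001,0,0.135],"twist": [0,0,0],"grip": 0.035},
  {"dp": [0.001,0,0.137],"twist": [0,0,0],"grip": 0.035},
  {"dp": [0.001,0,0.137],"twist": [0,0,0],"grip": 0.035},
  {"dp": [0.001,0,0.137],"twist": [0,0,0],"grip": 0.035},
  {"dp": [0.001,0,0.137],"twist": [0,0,0],"grip": 0.035},
])

```text
time_s: 7.8
tool_pos: [0.6238, -0.0539, 0.0708]
tcp_rot: [-3.141, 0.002, 3.048]
ft_force: [0.1, -0.3, -0.8]
finger_gap: 0.475
```

Emit:
send_rows([
  {"dp": [0,0,0.001],"twist": [0,0,0],"grip": 0.035},
  {"dp": [0,0,0.001],"twist": [0,0,0],"grip": 0.035},
  {"dp": [0,0,0.001],"twist": [0,0,0],"grip": 0.035},
])

```text
time_s: 8.1
tool_pos: [0.623, -0.0536, 0.0686]
tcp_rot: [-3.142, -0.0, 3.048]
ft_force: [-0.8, 0.5, -1.3]
finger_gap: 0.479
```

Emit:
send_rows([
  {"dp": [0,0,0.001],"twist": [0,0,0],"grip": 0.035},
  {"dp": [0,0,0.001],"twist": [0,0,0],"grip": 0.035},
  {"dp": [0,0,0.001],"twist": [0,0,0],"grip": 0.035},
])

```text
time_s: 8.4
tool_pos: [0.6229, -0.0537, 0.0675]
tcp_rot: [3.142, -0.0, 3.048]
ft_force: [-1.0, -0.4, 0.2]
finger_gap: 0.478
```

Emit:
send_rows([
  {"dp": [0,0,0.001],"twist": [0,0,0],"grip": 0.035},
  {"dp": [0,0,0.001],"twist": [0,0,0],"grip": 0.035},
  {"dp": [0,0,0.001],"twist": [0,0,0],"grip": 0.035},
  {"dp": [0,0,0.001],"twist": [0,0,0],"grip": 0.035},
])

```text
time_s: 8.8
tool_pos: [0.623, -0.0537, 0.0666]
tcp_rot: [-3.142, -0.0, 3.048]
ft_force: [0.2, 1.1, -1.9]
finger_gap: 0.478
```

Emit:
send_rows([
  {"dp": [0,0,0.001],"twist": [0,0,0],"grip": 0.035},
  {"dp": [0,0,0.001],"twist": [0,0,0],"grip": 0.035},
  {"dp": [0,0,0.001],"twist": [0,0,0],"grip": 0.035},
  {"dp": [0,0,0.001],"twist": [0,0,0],"grip": 0.035},
])

```text
time_s: 9.2
tool_pos: [0.623, -0.0537, 0.0656]
tcp_rot: [-3.142, -0.0, 3.048]
ft_force: [0.1, -0.5, -0.9]
finger_gap: 0.474
```

```bash
python3 - <<'E'
from h import *
s=r.observe();print(s['ft_force'],s['tool_pos'])
f=grab('side','s2.png'); i=f['image'][:,:,::-1]; cv2.imwrite('pics/s2c.png',cv2.resize(i[170:260,280:410],None,fx=5,fy=5,interpolation=cv2.INTER_CUBIC))
E
```

```text
[ 0.14376858 -0.47825994 -0.91449755] [ 0.62297565 -0.05369211  0.06560223]
```

View pics/s2c.png

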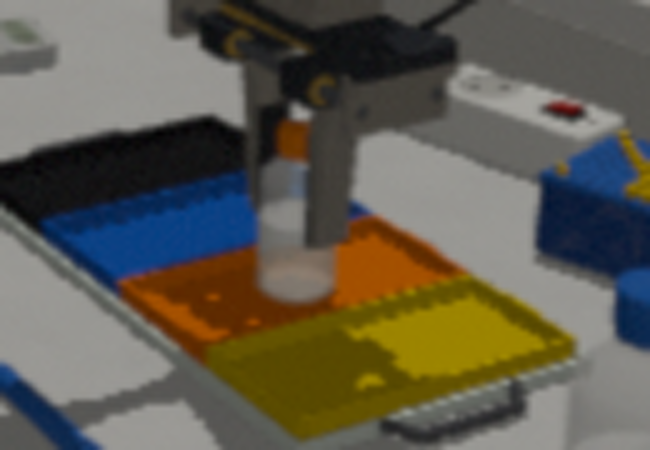

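Emit:
send_rows([
  {"dp": [0,0,0.001],"twist": [0,0,0],"grip": 0.035},
  {"dp": [0,0,0.001],"twist": [0,0,0],"grip": 0.035},
  {"dp": [0,0,0.001],"twist": [0,0,0],"grip": 0.035},
  {"dp": [0,0,0.001],"twist": [0,0,0],"grip": 0.035},
])

```text
time_s: 9.65
tool_pos: [0.623, -0.0537, 0.0647]
tcp_rot: [-3.142, 0.0, 3.048]
ft_force: [0.2, -0.2, 0.1]
finger_gap: 0.478
```

Emit:
send_rows([
  {"dp": [0,0,0.001],"twist": [0,0,0],"grip": 0.035},
  {"dp": [0,0,0.001],"twist": [0,0,0],"grip": 0.035},
  {"dp": [0,0,0.001],"twist": [0,0,0],"grip": 0.035},
  {"dp": [0,0,0.001],"twist": [0,0,0],"grip": 0.035},
])

```text
time_s: 10.05
tool_pos: [0.6232, -0.0537, 0.0646]
tcp_rot: [-3.141, 0.0, 3.048]
ft_force: [-2.8, -0.3, 5.5]
finger_gap: 0.475
```

Contact came at the predicted height with 5.5 N. Releasing.

Emit:
send_rows([
  {"dp": [0,0,-0.0005],"twist": [0,0,0],"grip": 0.06},
  {"dp": [0,0,-0.0005],"twist": [0,0,0],"grip": 0.07},
  {"dp": [0,0,-0.0005],"twist": [0,0,0],"grip": 0.07},
  {"dp": [0,0,-0.0005],"twist": [0,0,0],"grip": 0.07},
  {"dp": [0,0,-0.02],"twist": [0,0,0],"grip": 0.07},
  {"dp": [0,0,-0.05],"twist": [0,0,0],"grip": 0.07},
  {"dp": [0,0,-0.1],"twist": [0,0,0],"grip": 0.07},
  {"dp": [0,0,-0.15],"twist": [0,0,0],"grip": 0.07},
  {"dp": [0,0,-0.18],"twist": [0,0,0],"grip": 0.07},
  {"dp": [0,0,-0.18],"twist": [0,0,0],"grip": 0.07},
  {"dp": [0,0,-0.18],"twist": [0,0,0],"grip": 0.07},
])

```text
time_s: 11.15
tool_pos: [0.6231, -0.0537, 0.2437]
tcp_rot: [-3.141, 0.001, 3.048]
ft_force: [-0.2, -0.1, -0.8]
finger_gap: 0.765
```

```bash
python3 - <<'E'
from h import *
print(r.observe()['tool_pos'])
go(.400,.3435,.22,90)
f=grab('side','s3.png'); i=f['image'][:,:,::-1]; cv2.imwrite('pics/s3c.png',cv2.resize(i[150:270,180:410],None,fx=3.4,fy=3.4,interpolation=cv2.INTER_CUBIC))
E
```

```text
[ 0.62308492 -0.0537226   0.24370685]
dp [0.2593, 0.3746, 0.0235] twist [-0.0002, 0.0007, -0.0938] rows>= 10.0 1.0
```

View pics/s3c.png

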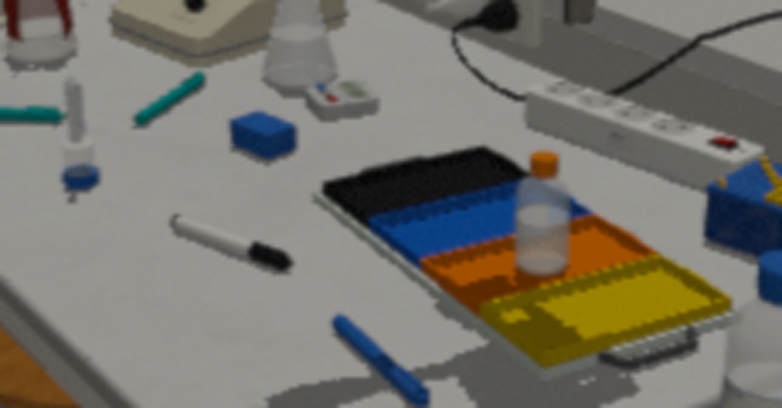

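The bottle stands in the orange tray. Now the tube.

Emit:
send_rows([
  {"dp": [0.259,0.375,0.023],"twist": [0,0,-0.09],"grip": 0.07},
  {"dp": [0.259,0.375,0.023],"twist": [0,0,-0.09],"grip": 0.07},
  {"dp": [0.259,0.375,0.023],"twist": [0,0,-0.09],"grip": 0.07},
  {"dp": [0.259,0.375,0.023],"twist": [0,0,-0.09],"grip": 0.07},
  {"dp": [0.259,0.375,0.023],"twist": [0,0,-0.09],"grip": 0.07},
  {"dp": [0.259,0.375,0.023],"twist": [0,0,-0.09],"grip": 0.07},
  {"dp": [0.259,0.375,0.023],"twist": [0,0,-0.09],"grip": 0.07},
  {"dp": [0.259,0.375,0.023],"twist": [0,0,-0.09],"grip": 0.07},
  {"dp": [0.259,0.375,0.023],"twist": [0,0,-0.09],"grip": 0.07},
  {"dp": [0.259,0.375,0.023],"twist": [0,0,-0.09],"grip": 0.07},
  {"dp": [0.259,0.375,0.023],"twist": [0,0,-0.09],"grip": 0.07},
  {"dp": [0.259,0.375,0.023],"twist": [0,0,-0.09],"grip": 0.07},
])

```text
time_s: 12.4
tool_pos: [0.4003, 0.3428, 0.2194]
tcp_rot: [-3.14, -0.002, 3.137]
ft_force: [0.2, -0.2, 0.4]
finger_gap: 0.762
```

```bash
python3 - <<'E'
from h import *
f=grab('top')
print(r.observe()['tool_pos'])
go(.400,.3435,.066,90)
E
```

```text
[0.40077066 0.34256687 0.21975254]
dp [0.0006, 0.0011, 0.1538] twist [-0.0012, -0.0011, -0.0055] rows>= 4.0 1.0
```

Emit:
send_rows([
  {"dp": [0,0.001,0.04],"twist": [0,0,0],"grip": 0.07},
  {"dp": [0,0.001,0.08],"twist": [0,0,0],"grip": 0.07},
  {"dp": [0,0.001,0.115],"twist": [0,0,0],"grip": 0.07},
  {"dp": [0,0.001,0.14],"twist": [0,0,0],"grip": 0.07},
  {"dp": [0,0.001,0.154],"twist": [0,0,0],"grip": 0.07},
  {"dp": [0,0.001,0.154],"twist": [0,0,0],"grip": 0.07},
  {"dp": [0,0.001,0.154],"twist": [0,0,0],"grip": 0.07},
])

```text
time_s: 13.15
tool_pos: [0.4014, 0.3448, 0.0676]
tcp_rot: [3.141, 0.001, 3.137]
ft_force: [0.9, 0.2, 1.1]
finger_gap: 0.763
```

```bash
python3 - <<'E'
from h import *
print(r.observe()['ft_force'])
f=grab('side','s4.png'); i=f['image'][:,:,::-1]; cv2.imwrite('pics/s4c.png',cv2.resize(i[130:230,140:270],None,fx=5,fy=5,interpolation=cv2.INTER_CUBIC))
E
```

```text
[0.90316997 0.18407328 1.09068585]
```

View pics/s4c.png

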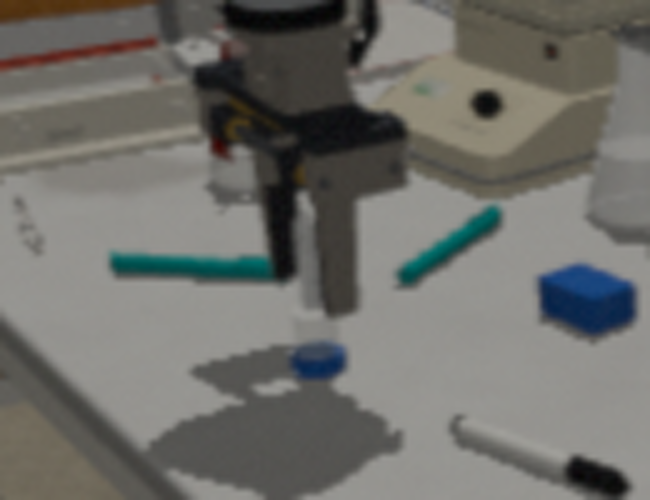

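The tube sits between the fingers, upright. Gripping and lifting.

Emit:
send_rows([
  {"dp": [0,0,0],"twist": [0,0,0],"grip": 0.02},
  {"dp": [0,0,0],"twist": [0,0,0],"grip": 0.02},
  {"dp": [0,0,0],"twist": [0,0,0],"grip": 0.02},
  {"dp": [0,0,0],"twist": [0,0,0],"grip": 0.02},
  {"dp": [0,0,0],"twist": [0,0,0],"grip": 0.02},
  {"dp": [0,0,0],"twist": [0,0,0],"grip": 0.02},
  {"dp": [0,0,0],"twist": [0,0,0],"grip": 0.02},
  {"dp": [0,0,0],"twist": [0,0,0],"grip": 0.02},
], squeeze=10)

```text
time_s: 14.0
tool_pos: [0.4002, 0.3449, 0.0665]
tcp_rot: [-3.142, -0.0, 3.138]
ft_force: [0.3, 0.5, -0.6]
finger_gap: 0.304
```

Emit:
send_rows([
  {"dp": [0,0,-0.01],"twist": [0,0,0],"grip": 0.02},
  {"dp": [0,0,-0.03],"twist": [0,0,0],"grip": 0.02},
  {"dp": [0,0,-0.06],"twist": [0,0,0],"grip": 0.02},
  {"dp": [0,0,-0.1],"twist": [0,0,0],"grip": 0.02},
  {"dp": [0,0,-0.14],"twist": [0,0,0],"grip": 0.02},
  {"dp": [0,0,-0.17],"twist": [0,0,0],"grip": 0.02},
  {"dp": [0,0,-0.18],"twist": [0,0,0],"grip": 0.02},
  {"dp": [0,0,-0.18],"twist": [0,0,0],"grip": 0.02},
  {"dp": [0,0,-0.18],"twist": [0,0,0],"grip": 0.02},
])

```text
time_s: 14.9
tool_pos: [0.3995, 0.3445, 0.2449]
tcp_rot: [-3.14, -0.002, 3.138]
ft_force: [-0.1, -0.7, -0.5]
finger_gap: 0.3
```

```bash
python3 - <<'E'
from h import *
f=grab('side','s5.png'); i=f['image'][:,:,::-1]; cv2.imwrite('pics/s5c.png',cv2.resize(i[80:230,140:320],None,fx=4,fy=4,interpolation=cv2.INTER_CUBIC))
print(r.observe()['tool_pos'])
go(.597,-.141,.247,84.3)
E
```

```text
[0.39923274 0.34434729 0.24428798]
dp [-0.1996, -0.4846, -0.0025] twist [-0.002, -0.0034, 0.0956] rows>= 11.0 1.0
```

View pics/s5c.png

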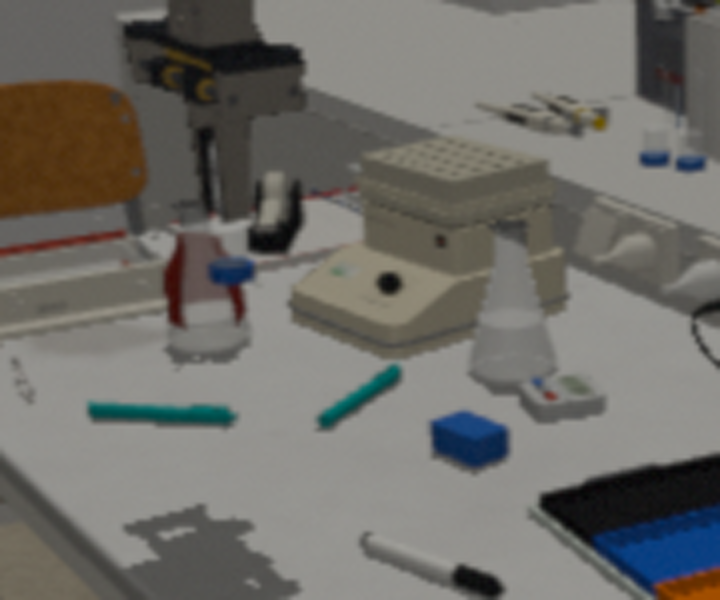

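The tube is held with its cap at crop (232,270). Moving to the yellow tray.

Emit:
send_rows([
  {"dp": [-0.015,-0.035,0],"twist": [0,0,0.09],"grip": 0.02},
  {"dp": [-0.03,-0.075,0],"twist": [0,0,0.09],"grip": 0.02},
  {"dp": [-0.05,-0.12,0],"twist": [0,0,0.09],"grip": 0.02},
  {"dp": [-0.068,-0.165,0],"twist": [0,0,0.09],"grip": 0.02},
  {"dp": [-0.086,-0.21,0],"twist": [0,0,0.09],"grip": 0.02},
  {"dp": [-0.105,-0.255,0],"twist": [0,0,0.09],"grip": 0.02},
  {"dp": [-0.123,-0.3,0],"twist": [0,0,0.09],"grip": 0.02},
  {"dp": [-0.142,-0.345,0],"twist": [0,0,0.09],"grip": 0.02},
  {"dp": [-0.16,-0.39,0],"twist": [0,0,0.09],"grip": 0.02},
  {"dp": [-0.178,-0.43,0],"twist": [0,0,0.09],"grip": 0.02},
  {"dp": [-0.19,-0.465,0],"twist": [0,0,0.09],"grip": 0.02},
  {"dp": [-0.2,-0.484,0],"twist": [0,0,0.09],"grip": 0.02},
])

```text
time_s: 16.15
tool_pos: [0.5977, -0.1425, 0.2437]
tcp_rot: [3.141, -0.004, 3.045]
ft_force: [0.7, 1.5, 0.4]
finger_gap: 0.302
```

Emit:
send_rows([
  {"dp": [0,0,0],"twist": [0,0,0],"grip": 0.02},
  {"dp": [0,0,0],"twist": [0,0,0],"grip": 0.02},
])

```text
time_s: 16.35
tool_pos: [0.5975, -0.1393, 0.2445]
tcp_rot: [3.14, -0.004, 3.047]
ft_force: [0.0, 0.5, -0.5]
finger_gap: 0.3
```

```bash
python3 - <<'E'
from h import *
print(r.observe()['tool_pos'])
go(.597,-.141,.0755,84.3)
E
```

```text
[ 0.59746668 -0.13926494  0.24448299]
dp [-0.0003, -0.0021, 0.169] twist [0.0017, -0.0036, 0.0052] rows>= 4.0 1.0
```

Emit:
send_rows([
  {"dp": [0,-0.002,0.03],"twist": [0,0,0],"grip": 0.02},
  {"dp": [0,-0.002,0.065],"twist": [0,0,0],"grip": 0.02},
  {"dp": [0,-0.002,0.1],"twist": [0,0,0],"grip": 0.02},
  {"dp": [0,-0.002,0.13],"twist": [0,0,0],"grip": 0.02},
  {"dp": [0,-0.002,0.15],"twist": [0,0,0],"grip": 0.02},
  {"dp": [0,-0.002,0.16],"twist": [0,0,0],"grip": 0.02},
  {"dp": [0,-0.002,0.165],"twist": [0,0,0],"grip": 0.02},
  {"dp": [0,-0.002,0.167],"twist": [0,0,0],"grip": 0.02},
  {"dp": [0,-0.002,0.167],"twist": [0,0,0],"grip": 0.02},
  {"dp": [0,-0.002,0.167],"twist": [0,0,0],"grip": 0.02},
  {"dp": [0,-0.002,0.167],"twist": [0,0,0],"grip": 0.02},
])

```text
time_s: 17.45
tool_pos: [0.5988, -0.1421, 0.0806]
tcp_rot: [-3.141, 0.002, 3.048]
ft_force: [0.4, -0.3, 0.8]
finger_gap: 0.296
```

Emit:
send_rows([
  {"dp": [0,0,0.001],"twist": [0,0,0],"grip": 0.02},
  {"dp": [0,0,0.001],"twist": [0,0,0],"grip": 0.02},
  {"dp": [0,0,0.001],"twist": [0,0,0],"grip": 0.02},
  {"dp": [0,0,0.001],"twist": [0,0,0],"grip": 0.02},
])

```text
time_s: 17.85
tool_pos: [0.5982, -0.1419, 0.0786]
tcp_rot: [-3.142, 0.0, 3.048]
ft_force: [0.1, 0.1, -0.1]
finger_gap: 0.301
```

Emit:
send_rows([
  {"dp": [0,0,0.001],"twist": [0,0,0],"grip": 0.02},
  {"dp": [0,0,0.001],"twist": [0,0,0],"grip": 0.02},
  {"dp": [0,0,0.001],"twist": [0,0,0],"grip": 0.02},
  {"dp": [0,0,0.001],"twist": [0,0,0],"grip": 0.02},
])

```text
time_s: 18.25
tool_pos: [0.5982, -0.1418, 0.0776]
tcp_rot: [3.142, -0.0, 3.048]
ft_force: [-0.1, -0.0, -0.8]
finger_gap: 0.301
```

Emit:
send_rows([
  {"dp": [0,0,0.001],"twist": [0,0,0],"grip": 0.02},
  {"dp": [0,0,0.002],"twist": [0,0,0],"grip": 0.02},
  {"dp": [0,0,0.002],"twist": [0,0,0],"grip": 0.02},
  {"dp": [0,0,0.002],"twist": [0,0,0],"grip": 0.02},
  {"dp": [0,0,0.002],"twist": [0,0,0],"grip": 0.02},
])

```text
time_s: 18.75
tool_pos: [0.5982, -0.1418, 0.0756]
tcp_rot: [3.142, 0.0, 3.048]
ft_force: [0.1, -0.3, 0.7]
finger_gap: 0.3
```

Emit:
send_rows([
  {"dp": [0,0,0.001],"twist": [0,0,0],"grip": 0.02},
  {"dp": [0,0,0.001],"twist": [0,0,0],"grip": 0.02},
  {"dp": [0,0,0.001],"twist": [0,0,0],"grip": 0.02},
  {"dp": [0,0,0.001],"twist": [0,0,0],"grip": 0.02},
])

```text
time_s: 19.15
tool_pos: [0.5982, -0.1418, 0.0746]
tcp_rot: [3.142, -0.0, 3.048]
ft_force: [0.3, -0.1, -1.1]
finger_gap: 0.299
```

Emit:
send_rows([
  {"dp": [0,0,0.001],"twist": [0,0,0],"grip": 0.02},
  {"dp": [0,0,0.001],"twist": [0,0,0],"grip": 0.02},
  {"dp": [0,0,0.001],"twist": [0,0,0],"grip": 0.02},
  {"dp": [0,0,0.001],"twist": [0,0,0],"grip": 0.02},
])

```text
time_s: 19.55
tool_pos: [0.5984, -0.1419, 0.0745]
tcp_rot: [-3.141, 0.0, 3.048]
ft_force: [-2.8, 0.7, 4.7]
finger_gap: 0.298
```

Contact again came at the predicted height (.0745). Releasing; the neighbouring bottle leaves room for 50 mm of opening.

Emit:
send_rows([
  {"dp": [0,0,-0.0005],"twist": [0,0,0],"grip": 0.04},
  {"dp": [0,0,-0.0005],"twist": [0,0,0],"grip": 0.055},
  {"dp": [0,0,-0.0005],"twist": [0,0,0],"grip": 0.055},
  {"dp": [0,0,-0.0005],"twist": [0,0,0],"grip": 0.055},
  {"dp": [0,0,-0.02],"twist": [0,0,0],"grip": 0.055},
  {"dp": [0,0,-0.05],"twist": [0,0,0],"grip": 0.055},
  {"dp": [0,0,-0.1],"twist": [0,0,0],"grip": 0.055},
  {"dp": [0,0,-0.14],"twist": [0,0,0],"grip": 0.055},
  {"dp": [0,0,-0.16],"twist": [0,0,0],"grip": 0.055},
  {"dp": [0,0,-0.16],"twist": [0,0,0],"grip": 0.055},
  {"dp": [0,0,-0.16],"twist": [0,0,0],"grip": 0.055},
])

```text
time_s: 20.65
tool_pos: [0.5979, -0.1417, 0.2326]
tcp_rot: [3.141, -0.001, 3.048]
ft_force: [-0.2, 0.2, -0.6]
finger_gap: 0.599
```

```bash
python3 - <<'E'
from h import *
print(r.observe()['tool_pos'])
f=grab('side','s6.png'); i=f['image'][:,:,::-1]; cv2.imwrite('pics/s6c.png',cv2.resize(i[150:270,180:410],None,fx=3.4,fy=3.4,interpolation=cv2.INTER_CUBIC))
go(.579,.315,.2,9.5)
E
```

```text
[ 0.59790781 -0.141714    0.23262873]
dp [0.0609, 0.4527, 0.0321] twist [-0.0011, -0.0033, 1.3111] rows>= 10.0 9.0
```

View pics/s6c.png

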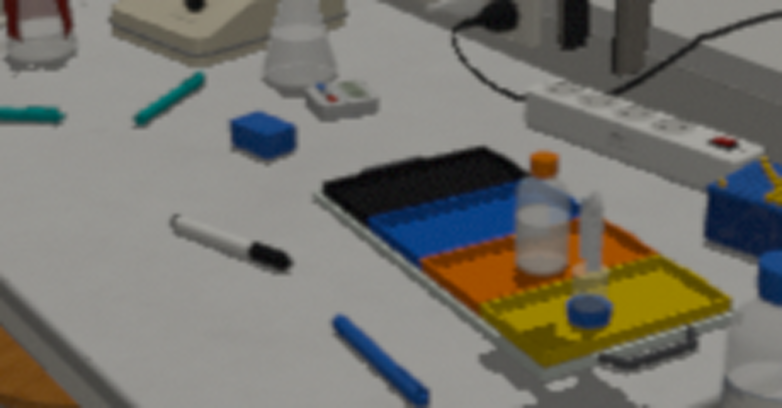

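Tube and bottle both stand correctly. Next, the block.

Emit:
send_rows([
  {"dp": [0.061,0.453,0.032],"twist": [0,0,1.31],"grip": 0.075},
  {"dp": [0.061,0.453,0.032],"twist": [0,0,1.31],"grip": 0.075},
  {"dp": [0.061,0.453,0.032],"twist": [0,0,1.31],"grip": 0.075},
  {"dp": [0.061,0.453,0.032],"twist": [0,0,1.31],"grip": 0.075},
  {"dp": [0.061,0.453,0.032],"twist": [0,0,1.31],"grip": 0.075},
  {"dp": [0.061,0.453,0.032],"twist": [0,0,1.31],"grip": 0.075},
  {"dp": [0.061,0.453,0.032],"twist": [0,0,1.31],"grip": 0.075},
  {"dp": [0.061,0.453,0.032],"twist": [0,0,1.31],"grip": 0.075},
  {"dp": [0.061,0.453,0.032],"twist": [0,0,1.31],"grip": 0.075},
  {"dp": [0.061,0.453,0.032],"twist": [0,0,1.31],"grip": 0.075},
  {"dp": [0.061,0.453,0.032],"twist": [0,0,1.31],"grip": 0.075},
  {"dp": [0.061,0.453,0.032],"twist": [0,0,1.31],"grip": 0.075},
])

```text
time_s: 21.9
tool_pos: [0.5787, 0.3146, 0.1991]
tcp_rot: [-3.138, 0.001, 1.739]
ft_force: [0.1, -0.7, -0.0]
finger_gap: 0.817
```

```bash
python3 - <<'E'
from h import *
grab('side');s=r.observe();print(s['tool_pos'],s['tcp_rot'],s['joints'])
go(.579,.315,.024,9.5)
E
```

```text
[0.57930236 0.31379607 0.19973819] [-3.13861593e+00  1.11085604e-03  1.73794813e+00] [ 3.13736595e-01  3.97311590e-01  1.37137157e+00 -6.76958655e-04
  1.37601659e+00  1.46718501e-01]
dp [0.0014, 0.0004, 0.1757] twist [-0.003, 0.0011, 0.0013] rows>= 4.0 1.0
```

Emit:
send_rows([
  {"dp": [0.001,0,0.04],"twist": [0,0,0],"grip": 0.075},
  {"dp": [0.001,0,0.08],"twist": [0,0,0],"grip": 0.075},
  {"dp": [0.001,0,0.12],"twist": [0,0,0],"grip": 0.075},
  {"dp": [0.001,0,0.15],"twist": [0,0,0],"grip": 0.075},
  {"dp": [0.001,0,0.168],"twist": [0,0,0],"grip": 0.075},
  {"dp": [0.001,0,0.175],"twist": [0,0,0],"grip": 0.075},
  {"dp": [0.001,0,0.175],"twist": [0,0,0],"grip": 0.075},
  {"dp": [0.001,0,0.175],"twist": [0,0,0],"grip": 0.075},
])

```text
time_s: 22.75
tool_pos: [0.5812, 0.316, 0.0285]
tcp_rot: [3.139, -0.0, 1.737]
ft_force: [0.9, 0.7, 0.5]
finger_gap: 0.816
```

Emit:
send_rows([
  {"dp": [0,0,0],"twist": [0,0,0],"grip": 0.032},
  {"dp": [0,0,0],"twist": [0,0,0],"grip": 0.032},
  {"dp": [0,0,0],"twist": [0,0,0],"grip": 0.032},
  {"dp": [0,0,0],"twist": [0,0,0],"grip": 0.032},
  {"dp": [0,0,0],"twist": [0,0,0],"grip": 0.032},
  {"dp": [0,0,0],"twist": [0,0,0],"grip": 0.032},
  {"dp": [0,0,0],"twist": [0,0,0],"grip": 0.032},
])

```text
time_s: 23.45
tool_pos: [0.5798, 0.316, 0.0268]
tcp_rot: [3.141, -0.0, 1.738]
ft_force: [-0.7, 0.5, 1.0]
finger_gap: 0.434
```

Emit:
send_rows([
  {"dp": [0,0,-0.01],"twist": [0,0,0],"grip": 0.032},
  {"dp": [0,0,-0.03],"twist": [0,0,0],"grip": 0.032},
  {"dp": [0,0,-0.06],"twist": [0,0,0],"grip": 0.032},
  {"dp": [0,0,-0.1],"twist": [0,0,0],"grip": 0.032},
  {"dp": [0,0,-0.13],"twist": [0,0,0],"grip": 0.032},
  {"dp": [0,0,-0.15],"twist": [0,0,0],"grip": 0.032},
  {"dp": [0,0,-0.15],"twist": [0,0,0],"grip": 0.032},
  {"dp": [0,0,-0.15],"twist": [0,0,0],"grip": 0.032},
])

```text
time_s: 24.25
tool_pos: [0.5796, 0.3158, 0.1764]
tcp_rot: [-3.142, 0.0, 1.738]
ft_force: [-1.0, -0.1, -0.9]
finger_gap: 0.435
```

```bash
python3 - <<'E'
from h import *
f=grab('side','s7.png'); i=f['image'][:,:,::-1]; cv2.imwrite('pics/s7c.png',cv2.resize(i[80:250,180:400],None,fx=3.4,fy=3.4,interpolation=cv2.INTER_CUBIC))
s=r.observe();print(s['tool_pos'],s['tcp_rot'])
go(.6285,.0363,.174,-5.7)
E
```

```text
[0.5789361  0.31557513 0.1750704 ] [-3.13925004e+00  3.98365389e-04  1.73775864e+00]
dp [-0.2836, 0.0025, 0.0012] twist [-0.0023, 0.0007, 0.2664] rows>= 6.0 2.0
```

View pics/s7c.png

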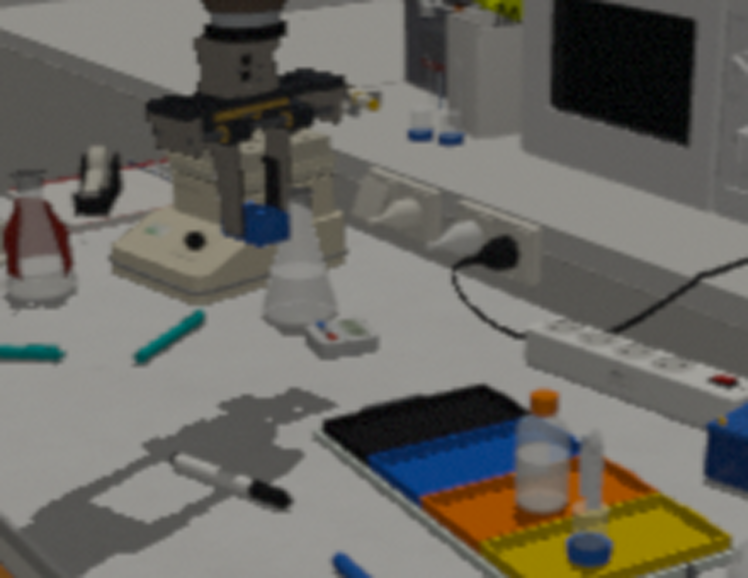

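The block is held (40 mm gap). Moving to the blue tray with the jaws along the tray's length.

Emit:
send_rows([
  {"dp": [-0.03,0,0],"twist": [0,0,0.1],"grip": 0.032},
  {"dp": [-0.07,0.001,0],"twist": [0,0,0.15],"grip": 0.032},
  {"dp": [-0.11,0.001,0],"twist": [0,0,0.2],"grip": 0.032},
  {"dp": [-0.15,0.001,0],"twist": [0,0,0.265],"grip": 0.032},
  {"dp": [-0.19,0.002,0],"twist": [0,0,0.265],"grip": 0.032},
  {"dp": [-0.23,0.002,0],"twist": [0,0,0.265],"grip": 0.032},
  {"dp": [-0.265,0.0025,0],"twist": [0,0,0.265],"grip": 0.032},
  {"dp": [-0.284,0.0025,0],"twist": [0,0,0.265],"grip": 0.032},
  {"dp": [-0.284,0.0025,0],"twist": [0,0,0.265],"grip": 0.032},
  {"dp": [-0.284,0.0025,0],"twist": [0,0,0.265],"grip": 0.032},
])

```text
time_s: 25.3
tool_pos: [0.6288, 0.0372, 0.1755]
tcp_rot: [-3.14, -0.001, 1.473]
ft_force: [-0.9, 0.2, -0.6]
finger_gap: 0.435
```

```bash
python3 - <<'E'
from h import *
grab('side');s=r.observe();print(s['tool_pos'],s['tcp_rot'])
go(.6295,.0363,.0348,-5.7)
E
```

```text
[0.62885828 0.03775465 0.17586551] [-3.14011538e+00 -7.79381358e-04  1.47386857e+00]
dp [-0.0015, 0.001, 0.1411] twist [-0.0015, -0.0008, 0.0026] rows>= 3.0 1.0
```

Emit:
send_rows([
  {"dp": [-0.001,0.001,0.03],"twist": [0,0,0],"grip": 0.032},
  {"dp": [-0.001,0.001,0.065],"twist": [0,0,0],"grip": 0.032},
  {"dp": [-0.001,0.001,0.1],"twist": [0,0,0],"grip": 0.032},
  {"dp": [-0.001,0.001,0.12],"twist": [0,0,0],"grip": 0.032},
  {"dp": [-0.001,0.001,0.132],"twist": [0,0,0],"grip": 0.032},
  {"dp": [-0.001,0.001,0.136],"twist": [0,0,0],"grip": 0.032},
  {"dp": [-0.001,0.001,0.138],"twist": [0,0,0],"grip": 0.032},
  {"dp": [-0.001,0.001,0.138],"twist": [0,0,0],"grip": 0.032},
  {"dp": [-0.001,0.001,0.138],"twist": [0,0,0],"grip": 0.032},
  {"dp": [-0.001,0.001,0.138],"twist": [0,0,0],"grip": 0.032},
])

```text
time_s: 26.35
tool_pos: [0.6311, 0.035, 0.0397]
tcp_rot: [3.14, 0.0, 1.473]
ft_force: [-1.1, -0.9, -1.0]
finger_gap: 0.434
```

Emit:
send_rows([
  {"dp": [0,0,0.001],"twist": [0,0,0],"grip": 0.032},
  {"dp": [0,0,0.001],"twist": [0,0,0],"grip": 0.032},
  {"dp": [0,0,0.001],"twist": [0,0,0],"grip": 0.032},
  {"dp": [0,0,0.001],"twist": [0,0,0],"grip": 0.032},
])

```text
time_s: 26.75
tool_pos: [0.6303, 0.0351, 0.0376]
tcp_rot: [-3.142, 0.0, 1.473]
ft_force: [0.1, 0.6, -0.3]
finger_gap: 0.432
```

Emit:
send_rows([
  {"dp": [0,0,0.001],"twist": [0,0,0],"grip": 0.032},
  {"dp": [0,0,0.001],"twist": [0,0,0],"grip": 0.032},
  {"dp": [0,0,0.001],"twist": [0,0,0],"grip": 0.032},
  {"dp": [0,0,0.001],"twist": [0,0,0],"grip": 0.032},
])

```text
time_s: 27.15
tool_pos: [0.6303, 0.0352, 0.0366]
tcp_rot: [-3.142, -0.0, 1.473]
ft_force: [0.4, -0.8, -0.4]
finger_gap: 0.431
```

Emit:
send_rows([
  {"dp": [0,0,0.001],"twist": [0,0,0],"grip": 0.032},
  {"dp": [0,0,0.001],"twist": [0,0,0],"grip": 0.032},
  {"dp": [0,0,0.001],"twist": [0,0,0],"grip": 0.032},
  {"dp": [0,0,0.001],"twist": [0,0,0],"grip": 0.032},
])

```text
time_s: 27.55
tool_pos: [0.6303, 0.0352, 0.0356]
tcp_rot: [-3.142, 0.0, 1.473]
ft_force: [0.6, -0.2, -0.7]
finger_gap: 0.437
```

Emit:
send_rows([
  {"dp": [0,0,0.001],"twist": [0,0,0],"grip": 0.032},
  {"dp": [0,0,0.001],"twist": [0,0,0],"grip": 0.032},
  {"dp": [0,0,0.001],"twist": [0,0,0],"grip": 0.032},
  {"dp": [0,0,0.001],"twist": [0,0,0],"grip": 0.032},
])

```text
time_s: 27.95
tool_pos: [0.6305, 0.0351, 0.0348]
tcp_rot: [3.141, 0.0, 1.473]
ft_force: [-0.1, -0.5, 0.1]
finger_gap: 0.436
```

Emit:
send_rows([
  {"dp": [0,0,0.001],"twist": [0,0,0],"grip": 0.032},
  {"dp": [0,0,0.001],"twist": [0,0,0],"grip": 0.032},
  {"dp": [0,0,0.001],"twist": [0,0,0],"grip": 0.032},
  {"dp": [0,0,0.001],"twist": [0,0,0],"grip": 0.032},
])

```text
time_s: 28.35
tool_pos: [0.6305, 0.0351, 0.0348]
tcp_rot: [3.141, 0.0, 1.473]
ft_force: [-2.7, 0.1, 7.5]
finger_gap: 0.431
```

Emit:
send_rows([
  {"dp": [0,0,-0.0005],"twist": [0,0,0],"grip": 0.05},
  {"dp": [0,0,-0.0005],"twist": [0,0,0],"grip": 0.06},
  {"dp": [0,0,-0.0005],"twist": [0,0,0],"grip": 0.06},
  {"dp": [0,0,-0.0005],"twist": [0,0,0],"grip": 0.06},
  {"dp": [0,0,-0.02],"twist": [0,0,0],"grip": 0.06},
  {"dp": [0,0,-0.05],"twist": [0,0,0],"grip": 0.06},
  {"dp": [0,0,-0.1],"twist": [0,0,0],"grip": 0.06},
  {"dp": [0,0,-0.15],"twist": [0,0,0],"grip": 0.06},
  {"dp": [0,0,-0.19],"twist": [0,0,0],"grip": 0.06},
  {"dp": [0,0,-0.19],"twist": [0,0,0],"grip": 0.06},
  {"dp": [0,0,-0.19],"twist": [0,0,0],"grip": 0.06},
])

```text
time_s: 29.45
tool_pos: [0.6308, 0.0351, 0.2244]
tcp_rot: [3.14, 0.0, 1.473]
ft_force: [0.1, -0.1, -1.0]
finger_gap: 0.657
```

```bash
python3 - <<'E'
from h import *
f=grab('side','s8.png'); i=f['image'][:,:,::-1]; cv2.imwrite('pics/s8c.png',cv2.resize(i[150:270,180:410],None,fx=3.4,fy=3.4,interpolation=cv2.INTER_CUBIC))
s=r.observe();print(s['tool_pos'],s['tcp_rot'])
def fit(f,box):
    P=cloud(f);u0,u1,v0,v1=box;S=P[v0:v1,u0:u1].reshape(-1,3);S=S[(S[:,2]>.007)&(S[:,2]<.03)]
    for _ in range(4):
        vx,vy,x0,y0=cv2.fitLine(S[:,:2].astype(np.float32),cv2.DIST_HUBER,0,.001,.001).ravel()
        d=(S[:,:2]-[x0,y0])@[-vy,vx]; S=S[abs(d)<.012]
    t=(S[:,:2]-[x0,y0])@[vx,vy]; lo,hi=np.percentile(t,[.5,99.5]); m=(lo+hi)/2
    print('mid',x0+m*vx,y0+m*vy,'len',hi-lo,'ang',np.degrees(np.arctan2(vy,vx)),len(S))
fit(dict(np.load('top0.npz')),(225,280,220,246)); fit(dict(np.load('side0.npz')),(225,272,208,234))
go(.441,.133,.18,14.5)
E
```

```text
[0.62972061 0.03521338 0.2223533 ] [-3.13981873e+00 -2.74078933e-05  1.47279458e+00]
mid 0.44211590209741336 0.13513571100405694 len 0.1327290880181468 ang -74.06388 224
mid 0.43843227455932254 0.13318571711008623 len 0.13481150416290338 ang -73.82161 152
dp [0.0789, -0.1973, 0.0427] twist [-0.0018, -0.0003, -0.3511] rows>= 5.0 3.0
```

View pics/s8c.png

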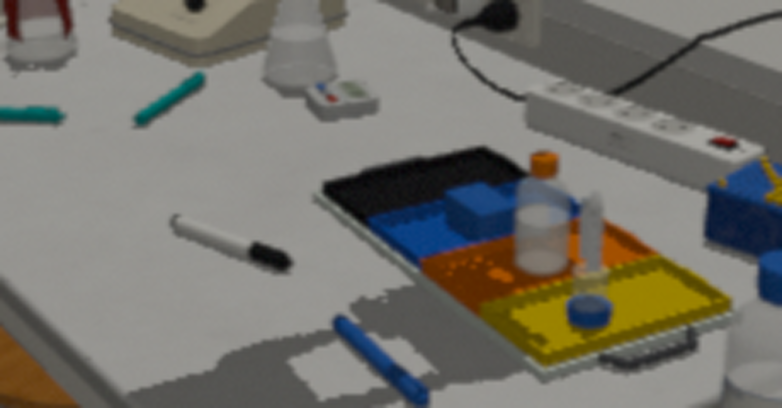

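The block lies flat in the blue tray. The marker fits at (.440,.134), axis -74°, length 133-135 mm, consistent in both cameras.

```bash
python3 - <<'E'
from h import *
go(.440,.134,.18,16)
E
```

```text
dp [0.0797, -0.1984, 0.0427] twist [-0.0017, -0.0004, -0.3773] rows>= 5.0 3.0
```

Emit:
send_rows([
  {"dp": [0.08,-0.198,0.02],"twist": [0,0,-0.38],"grip": 0.05},
  {"dp": [0.08,-0.198,0.03],"twist": [0,0,-0.38],"grip": 0.05},
  {"dp": [0.08,-0.198,0.043],"twist": [0,0,-0.38],"grip": 0.05},
  {"dp": [0.08,-0.198,0.043],"twist": [0,0,-0.38],"grip": 0.05},
  {"dp": [0.08,-0.198,0.043],"twist": [0,0,-0.38],"grip": 0.05},
  {"dp": [0.08,-0.198,0.043],"twist": [0,0,-0.38],"grip": 0.05},
  {"dp": [0.08,-0.198,0.043],"twist": [0,0,-0.38],"grip": 0.05},
  {"dp": [0.08,-0.198,0.043],"twist": [0,0,-0.38],"grip": 0.05},
])

```text
time_s: 30.3
tool_pos: [0.4421, 0.1336, 0.1805]
tcp_rot: [-3.142, 0.0, 1.852]
ft_force: [0.2, -0.4, 0.4]
finger_gap: 0.543
```

```bash
python3 - <<'E'
from h import *
grab('side');s=r.observe();print(s['tool_pos'],s['tcp_rot'])
go(.440,.134,.0205,16)
E
```

```text
[0.44219547 0.13355042 0.18068663] [3.14138621e+00 2.05624712e-04 1.85172366e+00]
dp [0.0011, -0.002, 0.1602] twist [0.0002, 0.0002, 0.0017] rows>= 4.0 1.0
```

Emit:
send_rows([
  {"dp": [0.001,-0.001,0.04],"twist": [0,0,0],"grip": 0.05},
  {"dp": [0.001,-0.001,0.08],"twist": [0,0,0],"grip": 0.05},
  {"dp": [0.001,-0.001,0.115],"twist": [0,0,0],"grip": 0.05},
  {"dp": [0.001,-0.001,0.14],"twist": [0,0,0],"grip": 0.05},
  {"dp": [0.001,-0.001,0.152],"twist": [0,0,0],"grip": 0.05},
  {"dp": [0.001,-0.001,0.158],"twist": [0,0,0],"grip": 0.05},
  {"dp": [0.001,-0.001,0.16],"twist": [0,0,0],"grip": 0.05},
  {"dp": [0.001,-0.001,0.16],"twist": [0,0,0],"grip": 0.05},
  {"dp": [0.001,-0.001,0.16],"twist": [0,0,0],"grip": 0.05},
  {"dp": [0.001,-0.001,0.16],"twist": [0,0,0],"grip": 0.05},
])

```text
time_s: 31.35
tool_pos: [0.4407, 0.1349, 0.0216]
tcp_rot: [3.14, 0.001, 1.853]
ft_force: [0.5, 0.3, -0.5]
finger_gap: 0.542
```

```bash
python3 - <<'E'
from h import *
f=grab('side','s9.png'); i=f['image'][:,:,::-1]; cv2.imwrite('pics/s9c.png',cv2.resize(i[150:270,180:340],None,fx=5,fy=5,interpolation=cv2.INTER_CUBIC))
E
```

```text
(no output)
```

View pics/s9c.png

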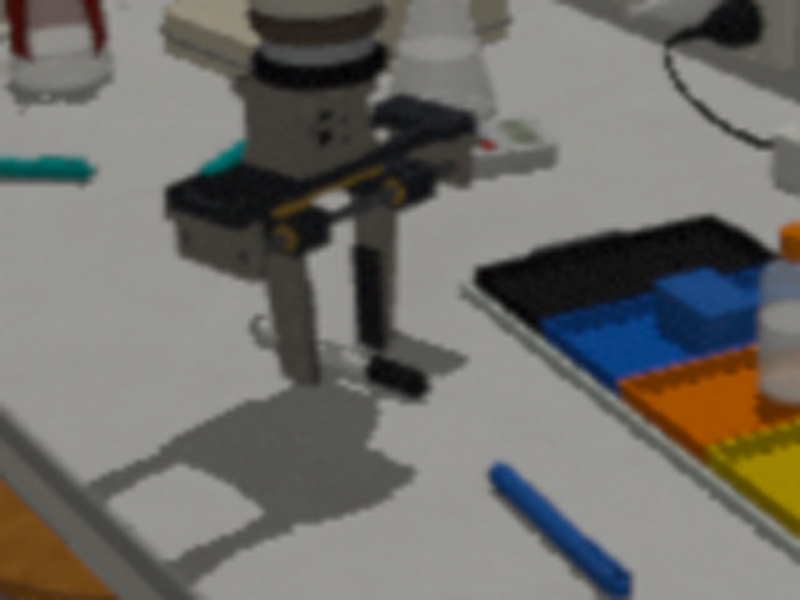

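The fingers straddle the marker at mid-length. Gripping and lifting.

Emit:
send_rows([
  {"dp": [0,0,0.001],"twist": [0,0,0],"grip": 0.006},
  {"dp": [0,0,0.001],"twist": [0,0,0],"grip": 0.006},
  {"dp": [0,0,0.001],"twist": [0,0,0],"grip": 0.006},
  {"dp": [0,0,0.001],"twist": [0,0,0],"grip": 0.006},
  {"dp": [0,0,0.001],"twist": [0,0,0],"grip": 0.006},
  {"dp": [0,0,0.001],"twist": [0,0,0],"grip": 0.006},
  {"dp": [0,0,0.001],"twist": [0,0,0],"grip": 0.006},
  {"dp": [0,0,0.001],"twist": [0,0,0],"grip": 0.006},
])

```text
time_s: 32.2
tool_pos: [0.4398, 0.1348, 0.0196]
tcp_rot: [-3.142, -0.0, 1.853]
ft_force: [0.9, -0.4, 0.5]
finger_gap: 0.152
```

Emit:
send_rows([
  {"dp": [0,0,-0.01],"twist": [0,0,0],"grip": 0.006},
  {"dp": [0,0,-0.03],"twist": [0,0,0],"grip": 0.006},
  {"dp": [0,0,-0.06],"twist": [0,0,0],"grip": 0.006},
  {"dp": [0,0,-0.1],"twist": [0,0,0],"grip": 0.006},
  {"dp": [0,0,-0.13],"twist": [0,0,0],"grip": 0.006},
  {"dp": [0,0,-0.15],"twist": [0,0,0],"grip": 0.006},
  {"dp": [0,0,-0.15],"twist": [0,0,0],"grip": 0.006},
  {"dp": [0,0,-0.15],"twist": [0,0,0],"grip": 0.006},
])

```text
time_s: 33.0
tool_pos: [0.4397, 0.1348, 0.1695]
tcp_rot: [3.141, 0.0, 1.853]
ft_force: [0.8, 0.2, -0.2]
finger_gap: 0.149
```

```bash
python3 - <<'E'
from h import *
f=grab('side','s10.png'); i=f['image'][:,:,::-1]; cv2.imwrite('pics/s10c.png',cv2.resize(i[100:250,180:340],None,fx=4,fy=4,interpolation=cv2.INTER_CUBIC))
f=grab('top','t10.png'); i=f['image'][:,:,::-1]; cv2.imwrite('pics/t10c.png',cv2.resize(i[150:280,200:340],None,fx=4,fy=4,interpolation=cv2.INTER_CUBIC))
s=r.observe();print(s['tool_pos'],s['tcp_rot'],s['joints'])
go(.6394,.1258,.171,84.3)
E
```

```text
[0.43873576 0.13478745 0.1680509 ] [-3.13878183e+00 -7.11542885e-04  1.85276600e+00] [ 3.37644716e-02 -8.71258016e-02  1.97902021e+00 -8.26018196e-07
  1.25259773e+00 -2.48205939e-01]
dp [-0.0645, 0.1902, -0.0035] twist [-0.002, -0.0023, -1.1893] rows>= 5.0 8.0
```

View pics/s10c.png

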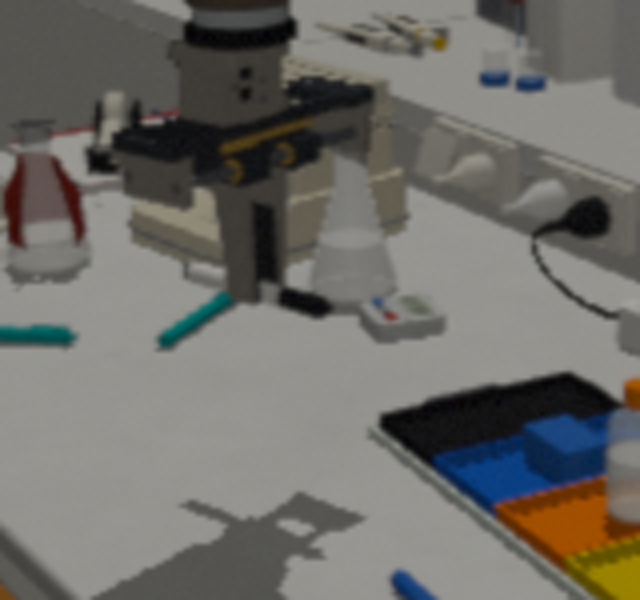

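View pics/t10c.png

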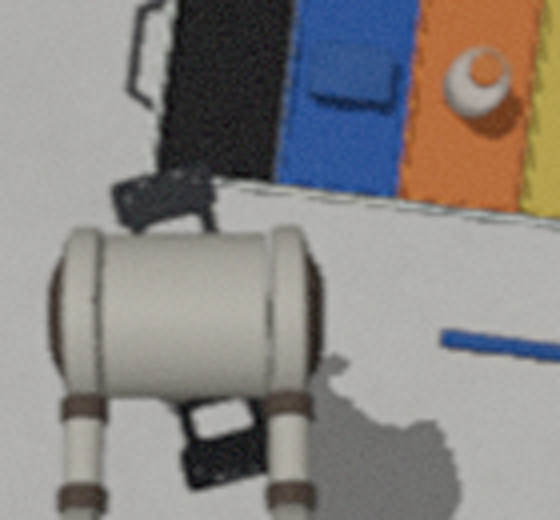

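The marker is held level (13.8 mm gap). Rotating it along the black tray.

Emit:
send_rows([
  {"dp": [-0.01,0.03,0],"twist": [0,0,-0.12],"grip": 0.006},
  {"dp": [-0.018,0.055,0],"twist": [0,0,-0.24],"grip": 0.006},
  {"dp": [-0.027,0.08,0],"twist": [0,0,-0.36],"grip": 0.006},
  {"dp": [-0.035,0.105,0],"twist": [0,0,-0.48],"grip": 0.006},
  {"dp": [-0.044,0.13,0],"twist": [0,0,-0.6],"grip": 0.006},
  {"dp": [-0.052,0.155,0],"twist": [0,0,-0.72],"grip": 0.006},
  {"dp": [-0.06,0.175,0],"twist": [0,0,-0.84],"grip": 0.006},
  {"dp": [-0.065,0.19,0],"twist": [0,0,-0.96],"grip": 0.006},
  {"dp": [-0.065,0.19,0],"twist": [0,0,-1.08],"grip": 0.006},
  {"dp": [-0.065,0.19,0],"twist": [0,0,-1.19],"grip": 0.006},
  {"dp": [-0.065,0.19,0],"twist": [0,0,-1.19],"grip": 0.006},
  {"dp": [-0.065,0.19,0],"twist": [0,0,-1.19],"grip": 0.006},
])

```text
time_s: 34.3
tool_pos: [0.6397, 0.1253, 0.168]
tcp_rot: [-3.141, -0.003, 3.04]
ft_force: [-0.2, 0.1, 1.3]
finger_gap: 0.153
```

```bash
python3 - <<'E'
from h import *
f=grab('top','t11.png'); i=f['image'][:,:,::-1]; cv2.imwrite('pics/t11c.png',cv2.resize(i[120:240,200:340],None,fx=4,fy=4,interpolation=cv2.INTER_CUBIC))
f=grab('side','s11.png'); i=f['image'][:,:,::-1]; cv2.imwrite('pics/s11c.png',cv2.resize(i[100:250,240:400],None,fx=4,fy=4,interpolation=cv2.INTER_CUBIC))
s=r.observe();print(s['tool_pos'],s['tcp_rot'])
go(.6394,.1258,.0276,84.3)
E
```

```text
[0.64000445 0.12528984 0.16882931] [-3.14145390e+00 -1.24792181e-03  3.04103025e+00]
dp [0.0005, 0.0005, 0.1412] twist [-0.0001, -0.0012, -0.0011] rows>= 3.0 1.0
```

View pics/s11c.png

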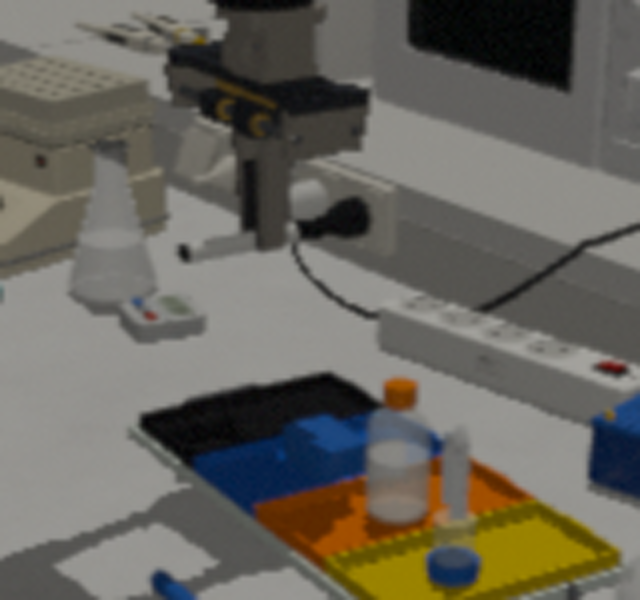

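Emit:
send_rows([
  {"dp": [0.0005,0.0005,0.03],"twist": [0,0,0],"grip": 0.006},
  {"dp": [0.0005,0.0005,0.065],"twist": [0,0,0],"grip": 0.006},
  {"dp": [0.0005,0.0005,0.1],"twist": [0,0,0],"grip": 0.006},
  {"dp": [0.0005,0.0005,0.12],"twist": [0,0,0],"grip": 0.006},
  {"dp": [0.0005,0.0005,0.132],"twist": [0,0,0],"grip": 0.006},
  {"dp": [0.0005,0.0005,0.136],"twist": [0,0,0],"grip": 0.006},
  {"dp": [0.0005,0.0005,0.138],"twist": [0,0,0],"grip": 0.006},
  {"dp": [0.0005,0.0005,0.138],"twist": [0,0,0],"grip": 0.006},
  {"dp": [0.0005,0.0005,0.138],"twist": [0,0,0],"grip": 0.006},
  {"dp": [0.0005,0.0005,0.138],"twist": [0,0,0],"grip": 0.006},
])

```text
time_s: 35.4
tool_pos: [0.6407, 0.1259, 0.0327]
tcp_rot: [3.141, 0.002, 3.043]
ft_force: [0.6, -0.4, 0.1]
finger_gap: 0.15
```

Emit:
send_rows([
  {"dp": [0,0,0.001],"twist": [0,0,0],"grip": 0.006},
  {"dp": [0,0,0.001],"twist": [0,0,0],"grip": 0.006},
  {"dp": [0,0,0.001],"twist": [0,0,0],"grip": 0.006},
  {"dp": [0,0,0.001],"twist": [0,0,0],"grip": 0.006},
])

```text
time_s: 35.8
tool_pos: [0.64, 0.1258, 0.0306]
tcp_rot: [-3.142, 0.0, 3.043]
ft_force: [-0.2, -0.5, -0.7]
finger_gap: 0.154
```

Emit:
send_rows([
  {"dp": [0,0,0.001],"twist": [0,0,0],"grip": 0.006},
  {"dp": [0,0,0.001],"twist": [0,0,0],"grip": 0.006},
  {"dp": [0,0,0.001],"twist": [0,0,0],"grip": 0.006},
  {"dp": [0,0,0.001],"twist": [0,0,0],"grip": 0.006},
])

```text
time_s: 36.2
tool_pos: [0.64, 0.1258, 0.0296]
tcp_rot: [3.142, -0.0, 3.043]
ft_force: [0.1, 0.5, 0.2]
finger_gap: 0.151
```

Emit:
send_rows([
  {"dp": [0,0,0.001],"twist": [0,0,0],"grip": 0.006},
  {"dp": [0,0,0.001],"twist": [0,0,0],"grip": 0.006},
  {"dp": [0,0,0.001],"twist": [0,0,0],"grip": 0.006},
  {"dp": [0,0,0.001],"twist": [0,0,0],"grip": 0.006},
])

```text
time_s: 36.6
tool_pos: [0.64, 0.1258, 0.0286]
tcp_rot: [3.142, -0.0, 3.043]
ft_force: [0.2, 1.4, -0.5]
finger_gap: 0.153
```

Emit:
send_rows([
  {"dp": [0,0,0.001],"twist": [0,0,0],"grip": 0.006},
  {"dp": [0,0,0.001],"twist": [0,0,0],"grip": 0.006},
  {"dp": [0,0,0.001],"twist": [0,0,0],"grip": 0.006},
  {"dp": [0,0,0.001],"twist": [0,0,0],"grip": 0.006},
])

```text
time_s: 37.0
tool_pos: [0.64, 0.1258, 0.0276]
tcp_rot: [-3.142, 0.0, 3.043]
ft_force: [0.8, -0.2, 0.0]
finger_gap: 0.151
```

Emit:
send_rows([
  {"dp": [0,0,0.0005],"twist": [0,0,0],"grip": 0.006},
  {"dp": [0,0,0.0005],"twist": [0,0,0],"grip": 0.006},
  {"dp": [0,0,0.0005],"twist": [0,0,0],"grip": 0.006},
  {"dp": [0,0,0.0005],"twist": [0,0,0],"grip": 0.006},
])

```text
time_s: 37.4
tool_pos: [0.6401, 0.1258, 0.0275]
tcp_rot: [-3.142, 0.0, 3.043]
ft_force: [-1.7, -0.1, 4.8]
finger_gap: 0.155
```

Contact at the predicted height again. Opening slowly and retracting.

Emit:
send_rows([
  {"dp": [0,0,-0.0005],"twist": [0,0,0],"grip": 0.02},
  {"dp": [0,0,-0.0005],"twist": [0,0,0],"grip": 0.028},
  {"dp": [0,0,-0.0005],"twist": [0,0,0],"grip": 0.032},
  {"dp": [0,0,-0.0005],"twist": [0,0,0],"grip": 0.032},
  {"dp": [0,0,-0.01],"twist": [0,0,0],"grip": 0.032},
  {"dp": [0,0,-0.03],"twist": [0,0,0],"grip": 0.032},
  {"dp": [0,0,-0.07],"twist": [0,0,0],"grip": 0.032},
  {"dp": [0,0,-0.12],"twist": [0,0,0],"grip": 0.032},
  {"dp": [0,0,-0.17],"twist": [0,0,0],"grip": 0.032},
  {"dp": [0,0,-0.2],"twist": [0,0,0],"grip": 0.032},
  {"dp": [0,0,-0.2],"twist": [0,0,0],"grip": 0.032},
])

```text
time_s: 38.5
tool_pos: [0.6432, 0.1259, 0.235]
tcp_rot: [3.14, 0.012, 3.043]
ft_force: [0.4, 0.3, 0.1]
finger_gap: 0.347
```

```bash
python3 - <<'E'
from h import *
print(r.observe()['tool_pos']); go(.40,.25,.25,84.3)
E
```

```text
[0.64321728 0.12592412 0.23496407]
dp [0.2541, 0.0995, -0.018] twist [0.0014, 0.0124, 0.0008] rows>= 6.0 1.0
```

Emit:
send_rows([
  {"dp": [0.254,0.1,-0.018],"twist": [0,0,0],"grip": 0.032},
  {"dp": [0.254,0.1,-0.018],"twist": [0,0,0],"grip": 0.032},
  {"dp": [0.254,0.1,-0.018],"twist": [0,0,0],"grip": 0.032},
  {"dp": [0.254,0.1,-0.018],"twist": [0,0,0],"grip": 0.032},
  {"dp": [0.254,0.1,-0.018],"twist": [0,0,0],"grip": 0.032},
  {"dp": [0.254,0.1,-0.018],"twist": [0,0,0],"grip": 0.032},
  {"dp": [0.254,0.1,-0.018],"twist": [0,0,0],"grip": 0.032},
  {"dp": [0.254,0.1,-0.018],"twist": [0,0,0],"grip": 0.032},
  {"dp": [0.254,0.1,-0.018],"twist": [0,0,0],"grip": 0.032},
])

```text
time_s: 39.4
tool_pos: [0.3979, 0.2498, 0.2447]
tcp_rot: [-3.141, -0.0, 3.042]
ft_force: [-0.1, -0.5, -0.2]
finger_gap: 0.349
```

```bash
python3 - <<'E'
from h import *
f=grab('top','t12.png'); i=f['image'][:,:,::-1]; cv2.imwrite('pics/t12c.png',cv2.resize(i[120:255,225:455],None,fx=3.4,fy=3.4,interpolation=cv2.INTER_CUBIC))
P=cloud(f);S=P[135:206,242:276].reshape(-1,3); print('marker pts z>.014', np.sum(S[:,2]>.014))
f=grab('side','s12.png'); i=f['image'][:,:,::-1]; cv2.imwrite('pics/s12c.png',cv2.resize(i[180:270,260:410],None,fx=5,fy=5,interpolation=cv2.INTER_CUBIC))
E
```

```text
marker pts z>.014 474
```

View pics/s12c.png

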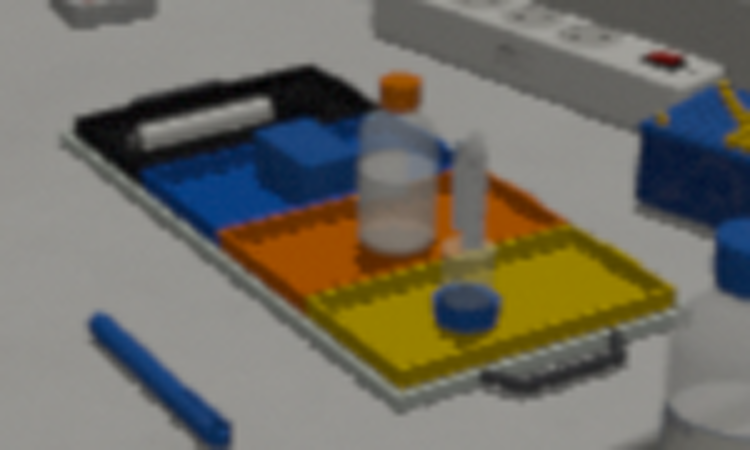

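View pics/t12c.png

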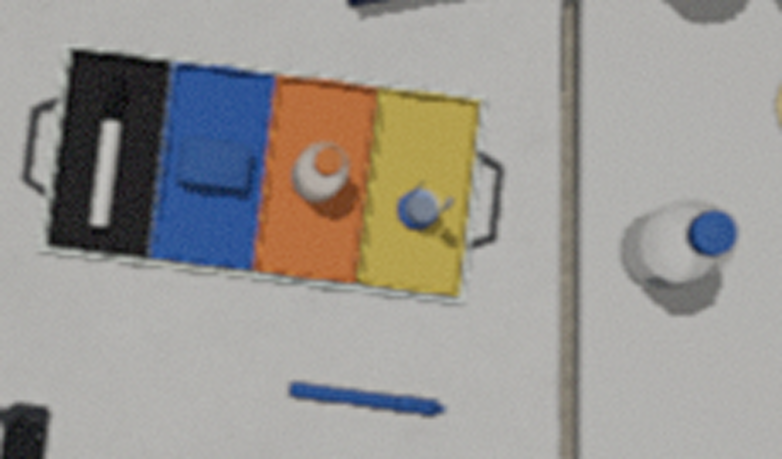

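All four things are in their trays. The marker lies along the black tray (top crop (120,85) to (100,225), inside the walls), and the look-alikes haven't moved. Handing in.

```bash
python3 - <<'E'
from h import *
s=r.observe(); print(s['time_s'],s['ft_force'],abs(s['dq']).max()); print(r.close_job())
E
```

```text
39.5 [-0.51223886  0.37598204  0.14460298] 0.002942685282401169
the job is handed in; nothing more can be done
None
```

The kit is packed and the job was handed in at 39.5 s, done in the order asked. `r.close_job()` reports no verdict, so the outcome rests on my own checks.

- **Placing:** The bottle went in the orange tray, then the tube on its cap in the yellow, the block flat in the blue, and the marker along the black. Each was lowered onto the tray floor until I felt light contact (about 5–8 N). Contact came within 0.5 mm of the predicted height each time, and I released only after that.
- **Last check:** The last pictures from both cameras show the bottle and tube upright, and the block and marker flat inside their trays. The blue marker and the blue-capped bottle were where they started. The arm was stopped clear of everything.
- **Disagreements:** The networks did not find the black-capped marker in the top view, and in the side view they listed several false candidates with it. I located it from the picture and depth instead. The two cameras agreed on its centre to about 4 mm and on its angle to 0.3°.

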